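# Rack a metal blank on edge

## Task

Take the oblong aluminium blank that lies flat on the wire draining mat and lean it lengthwise on the grey sloping rest, its foot against the ledge, and let go of it there. Then take it again by its upper edge and stand it on end in the empty slot of the pin rack, centred in it, lowering it gently to the bottom before letting go, and leave the two blanks already standing in the rack undisturbed.

Things in the scene. Friction and masses are not known exactly. Their poses are not given: they have to be found in the camera images.
- blank: Oblong aluminium plate, 120 x 60 x 8 mm, about 0.16 kg. Origin at its centre; x across its 60 mm width, y along its 120 mm length, z through its 8 mm thickness. Both ends and both faces are alike: any may go down. It starts flat, its centre 26 mm above the bench, free beside both long edges. (A round disc and a small offcut on the bench are not wanted.)
- tray: Dark draining mat with a wire grid under the blank, fixed, 130 x 160 mm, 4 mm thick (5.7 mm over the wires); origin at the centre of its underside. Two bars on it, along its y, carry the blank at its middle: 32 mm wide over both, their top 22 mm above the bench, so fingers can pass below the blank's long edges.
- rest_bed: Sloping bed of the grey rest, fixed. Origin in the corner between bed and bottom ledge, mid width, 40 mm above the bench; x level along the ledge, y up the slope (45 degrees), z square out of the bed. Bed: a strip 24 mm wide, 72 mm long up the slope. Ledge: 50 mm wide, stands 12 mm out of the bed. A blank leaning properly has its centre at x near 0, y = 60 mm, z = 4 mm, its length along y.
- rest: The whole grey rest, fixed; origin on the bench 40 mm below that of rest_bed. Its y points the way the slope rises (at yaw 0 to the robot's left). Base 80 mm (x) by 110 mm (y from -20 to 90 mm), 8 mm thick. The top 48 mm of a leaning blank sticks out past the bed, free in front and behind; its sides overhang the bed by 18 mm each.
- seat: The empty slot of the pin rack (which of the three varies). Origin at the middle of its floor, 15 mm above the bench; x level along the slot (a blank's 60 mm width), y level across it (a blank's 8 mm thickness), z up. A 12 mm gap between two pairs of round-topped pins, each 8 mm thick and 40 mm high, at x = +-18 mm. A seated blank stands on end: centre 60 mm, top 120 mm above this origin.
- rack: The whole pin rack, fixed: dark steel base 80 mm (x) by 154 mm (y), 15 mm thick, with bright pins and three slots at y = -55, 0 and +55 mm; origin at the centre of its underside, on the bench.
- standing_1: One of two loose blanks, like the first, already standing on end in the rack's other slots; origin at the centre of its bottom end, z up, 120 mm tall, 60 mm wide along x, 8 mm thick along y. To be left undisturbed.
- standing_2: The other blank already standing in the rack, as standing_1.
Things that resemble listed ones, but are neither listed nor needed, are in the scene too. What is shaped like the rest but green or orange is not meant.

How it is judged:
By the outcome, as a careful person would: the job done as asked, in the order asked, and still so for the second after the job is handed in, with the robot touching nothing.
It also fails if it takes over 64 s, if anything falls off the work surface, if the arm or the gripper's body presses on something with over 40 N, if the wrist force passes 120 N, or if a joint passes its speed limit or range.

## Robot

A 6-joint arm with a two-finger parallel gripper is mounted at the origin on the work surface. World frame = base frame: x ahead of the robot, y to its left, z up, the work surface at z = 0. Lengths are in m, angles in rad, forces in N, time in s.
With the tool pointing down it reaches from about 0.3 to 0.775 m from the base axis. Payload 14.6 kg.
Tool frame: the origin (TCP) lies at the very end of the fingers, on their centre line; the grasp point (between the pads) lies 19 mm behind it; y points along the fingers, x is the direction in which the jaws open and shut, and the axes are right-handed (so a half turn about y gives the same grasp; the last joint's range is limited). The gripper opens to 94 mm and grips with 3 to 60 N. Pads are 16 mm wide; open, the fingers measure 119 mm over their backs; the gripper's body (75 mm by 177 mm) begins 78 mm behind the grasp point.
Start: joints at [-1.228, 0.3, 1.521, -0, 1.321, -0.067], TCP at [0.219, -0.504, 0.205] pointing down, gripper open.
Joint ranges: [-3.03, 3.03], [-0.79, 2.21], [0.23, 2.52], [-1.04, 4.18], [0, 3.07], [-2.55, 2.55]. Speed limits (rad/s): [2.22, 2.22, 2.57, 3.14, 3.14, 3.14].

## Interface

Orientations are given as [roll, pitch, yaw] about the fixed x, y, z axes, in that order (R = Rz(yaw) Ry(pitch) Rx(roll)).
In Python, from station import get_obs, cams, hand_in gives the robot as it stands. The module is installed in compiled form; this text tells all that it offers.
- The arm moves only by the tool step_arm, never from a script. Its argument "plan" is a list of rows, each an object with "grip": the closure, from -1 (fully open) to 1 (shut), so that 0 is half open; "slide": the shift along the tool's x, y, z in m, a list of three; "spin": the turn about the tool's y in degrees. A call has 1 to 20 rows; each row shifts and turns the commanded pose from where the row before left it, along the tool's axes as they then stand; what a row does not reach is not made up. A row lasts 1/12 s, in which the tool goes at most 41.7 mm and 7.16 degrees, less where a joint would pass 70% of its speed; a pose out of reach is approached as far as the arm can. A call is refused whole if a number of a shift passes 0.0417 or a number of a turn 7.16, either way. A call with a gripper value outside its range is refused whole. The fingers move at their own pace and stop on an object; "force" is the grip in N (left out, the last holds). Time passes only in rows, so rows that do not move let the fingers close. It gives the time, the measured TCP pose, the force and the opening at its end, in the units of the state.
- get_obs(): the state, without advancing time (a new reading comes with each control period).
- cams.camera(name): name is "scene" or "side" or "wrist"; returns the picture (420x560x3 uint8, blue, green, red); there is no depth.
- cams.calibration(name): a dict with "K" (3x3 intrinsics, pixels), "k1" (the pictures are not rectified: a ray, as slopes to the right and down, at radius r is drawn at 1 + k1 r^2 times it, then the intrinsics apply), "T" (4x4, takes a point from camera to world coordinates). Camera axes: x right, y up, looking along -z (the intrinsics and any distortion apply to the point x, -y, -z); pixel columns grow to the right and rows downward; lengths in m; the calibration is good to about 2 mm. A picture is of the moment at which its call begins: read the wrist's pose just before it. calibration takes no time and is no camera call; for the wrist camera it gives the pose at the moment of the call.
- hand_in(): hands the job in, once; it reports no verdict.
The state is a dict: "time_s": time; "qpos": joint angles; "joint_vel": joint speeds; "tau": joint torques, N m; "ee_pos": TCP position; "eef_rot": TCP orientation; "force": force on the tool from outside, world axes, zero at the start; "moment": the same for the moment, N m; "grip_width": finger opening in m.
Only numpy, scipy, OpenCV 4.12 (cv2) and the standard library are available. Lean on these libraries where they do the work, as an engineer would, in place of code of your own. Each camera call takes 0.05 s, during which the arm holds its last target.

## Working session

There is one attempt and no reset: what is moved stays moved. The work goes in short steps, Python scripts to look and compute and a tool call to move; the robot and the scene stay as the last step left them, time stands still between calls to the robot, and variables do not carry over. Pictures are saved under pics/ and viewed, and the job is handed in when it is done.

Besides the shell and the picture viewer there is one more tool, called after "Emit:" by a JSON object that holds its "api" and its "payload", one argument or row to a line. step_arm: Moves the arm, as the interface text tells. Its arguments: {"type":"object","properties":{"plan":{"type":"array","items":{"type":"object","properties":{"grip":{"type":"number"},"slide":{"type":"array","items":{"type":"number"}},"spin":{"type":"number"}}}},"force":{"type":"number"}},"required":["plan"]}

```bash
mkdir -p pics; python3 - <<'E'
from station import get_obs, cams
import cv2, numpy as np
o=get_obs(); print(o)
for n in ["scene","side","wrist"]:
    c=cams.calibration(n); print(n,c)
    cv2.imwrite(f"pics/{n}0.png",cams.camera(n))
E
```

```text
{'time_s': 0.0, 'qpos': array([-1.22757140e+00,  3.00480365e-01,  1.52158574e+00, -4.47014407e-05,
        1.32071813e+00, -6.66004439e-02]), 'joint_vel': array([ 4.49467030e-04,  3.31672204e-04,  2.06781961e-06,  7.36855195e-04,
       -3.93629317e-04, -1.62796705e-03]), 'tau': array([ 1.40397956e-04, -5.31810915e+01, -3.52736056e+01,  7.07768463e-02,
        2.42942985e-02, -9.88931151e-05]), 'ee_pos': array([ 0.21904197, -0.50420495,  0.20487928]), 'eef_rot': array([-1.57076023e+00,  1.19182770e-03, -1.16095984e+00]), 'force': array([-0.5722818 , -0.45964609, -0.82847943]), 'moment': array([-0.01327183, -0.01593145,  0.01070204]), 'grip_width': 0.09410566772294968}
scene {'K': array([[440.28940517,   0.        , 282.91917077],
       [  0.        , 440.28940517, 210.62567952],
       [  0.        ,   0.        ,   1.        ]]), 'k1': -0.10102725706002356, 'T': array([[ 0.57741118, -0.67733831,  0.45586088,  0.869021  ],
       [ 0.81644515,  0.47649508, -0.32614376, -0.37197246],
       [ 0.00369419,  0.56050446,  0.82814317,  0.84087785],
       [ 0.        ,  0.        ,  0.   
[... 308 characters left out ...]
5706376,  0.82939502,  0.7091245 ],
       [-0.01467316,  0.8303921 ,  0.55698623,  0.58574146],
       [ 0.        ,  0.        ,  0.        ,  1.        ]])}
wrist {'K': array([[355.2849691 ,   0.        , 282.90176727],
       [  0.        , 355.2849691 , 207.13933152],
       [  0.        ,   0.        ,   1.        ]]), 'k1': -0.0651125639640804, 'T': array([[ 3.98283746e-01,  8.86445409e-01,  2.35763854e-01,
         2.87736848e-01],
       [-9.17262026e-01,  3.85087170e-01,  1.01677173e-01,
        -4.75867095e-01],
       [-6.58371947e-04, -2.56753596e-01,  9.66476672e-01,
         3.84741112e-01],
       [ 0.00000000e+00,  0.00000000e+00,  0.00000000e+00,
         1.00000000e+00]])}
```

View pics/scene0.png

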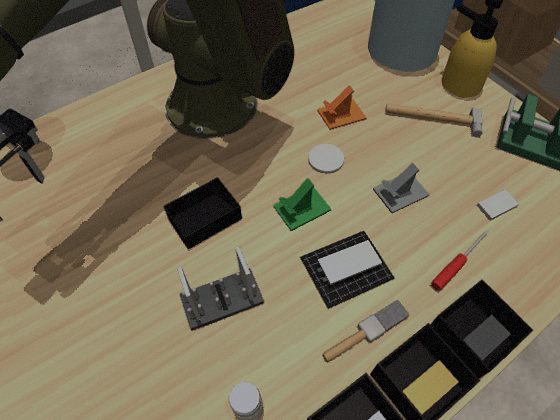

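View pics/side0.png

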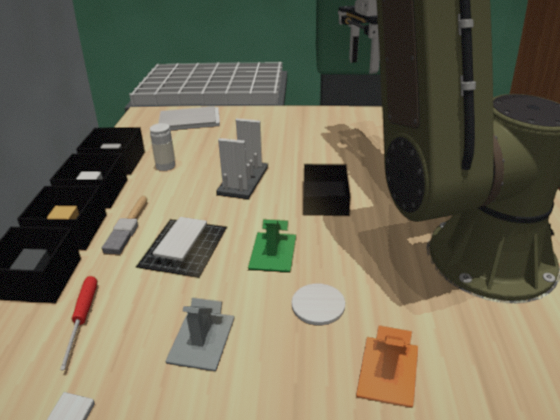

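View pics/wrist0.png

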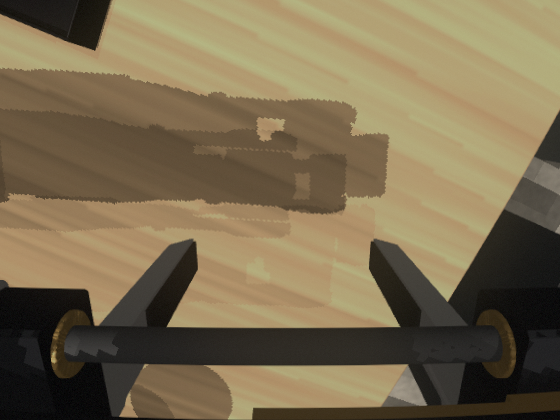

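The scene picture shows:
- The blank on the mat at (350,262).
- The grey rest at (401,188).
- The rack at (222,295), with blanks in its two end slots, so the middle slot is the empty one.

Things that could be mistaken for them in the scene view: disc (326,158), offcut (497,204), light or yellow plates in the bins (490,338) and (432,382), green rest (302,205) and orange rest (342,108). I choose the plate on the wire mat at (350,262) and check it in crops.

```bash
cat > h.py <<'E'
import numpy as np, cv2
from scipy.spatial.transform import Rotation as R
def proj(c,P):
    P=np.atleast_2d(P); T=np.linalg.inv(c["T"]); q=P@T[:3,:3].T+T[:3,3]
    s=np.c_[q[:,0]/-q[:,2], q[:,1]/q[:,2]]
    r2=(s**2).sum(1,keepdims=True); s=s*(1+c["k1"]*r2)
    K=c["K"]; return np.c_[s[:,0]*K[0,0]+K[0,2], s[:,1]*K[1,1]+K[1,2]]
def ray(c,px):
    K=c["K"]; px=np.atleast_2d(np.float64(px)); d=np.c_[(px[:,0]-K[0,2])/K[0,0],(px[:,1]-K[1,2])/K[1,1]]
    s=d.copy()
    for _ in range(30): s=d/(1+c["k1"]*(s**2).sum(1,keepdims=True))
    v=np.c_[s[:,0],-s[:,1],-np.ones(len(s))]@c["T"][:3,:3].T
    return c["T"][:3,3], v
def onz(c,px,z):
    o,v=ray(c,px); return o+v*((z-o[2])/v[:,2])[:,None]
def tri(cs,pxs):
    A=np.zeros((3,3));b=np.zeros(3)
    for c,p in zip(cs,pxs):
        o,v=ray(c,p); v=v[0]/np.linalg.norm(v[0]); M=np.eye(3)-np.outer(v,v); A+=M; b+=M@o
    return np.linalg.solve(A,b)
def crop(img,x0,y0,w,h,k,name):
    cv2.imwrite(name,cv2.resize(img[y0:y0+h,x0:x0+w],None,fx=k,fy=k,interpolation=cv2.INTER_CUBIC))
E
python3 - <<'E'
from h import *
s=cv2.imread("pics/scene0.png"); d=cv2.imread("pics/side0.png")
crop(s,290,150,150,160,4.9/1.33,"pics/s_a.png")
crop(s,170,240,110,95,6,"pics/s_r.png")
crop(d,130,200,120,175,3.4,"pics/d_a.png")
crop(d,205,110,80,95,6,"pics/d_r.png")
E
```

```text
(no output)
```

View pics/s_a.png

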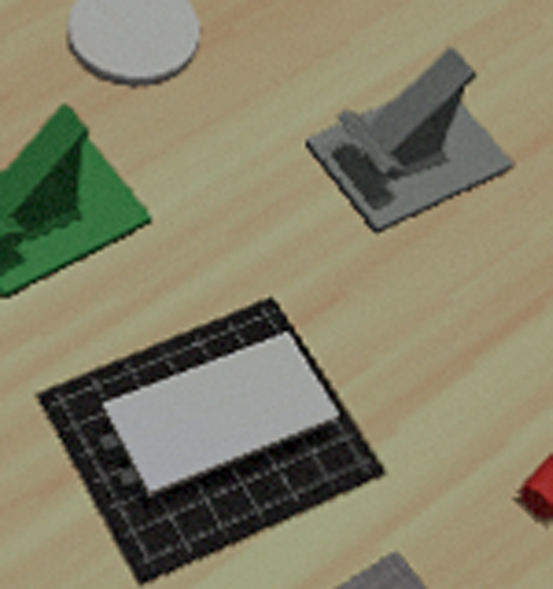

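View pics/s_r.png

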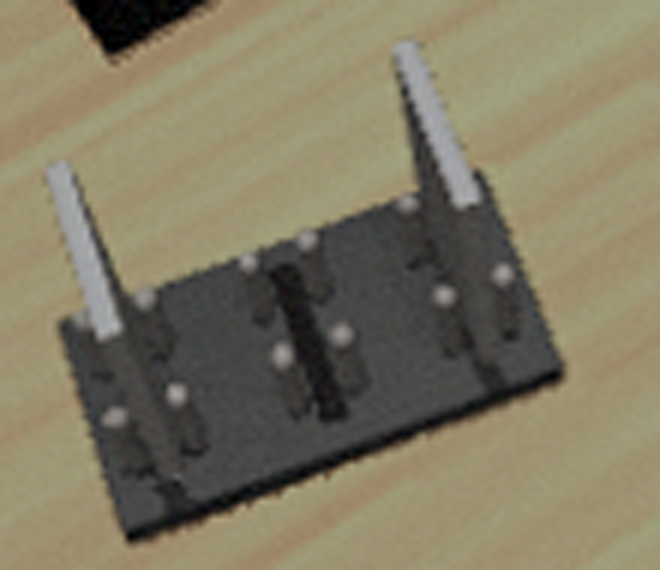

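View pics/d_a.png

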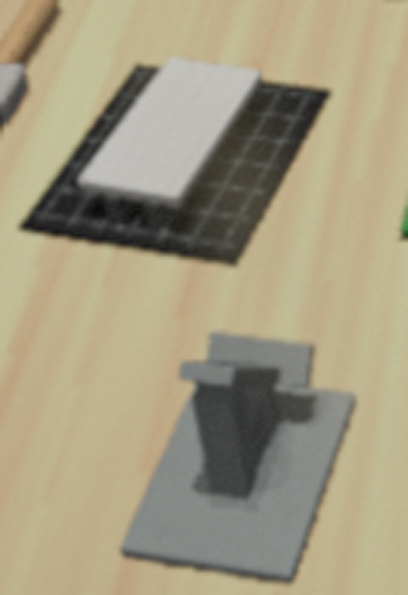

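View pics/d_r.png

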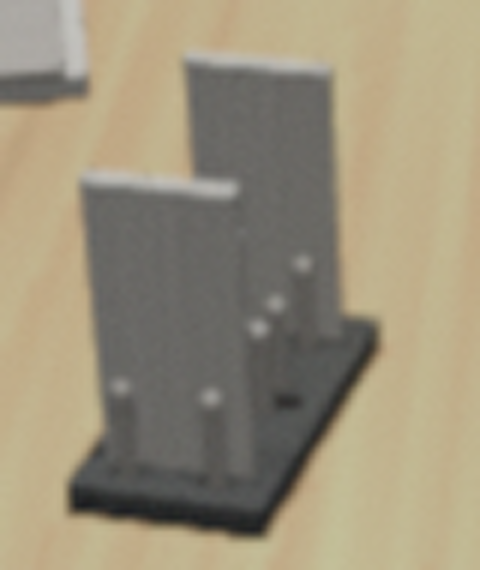

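```bash
cat > fit.py <<'E'
from h import *
from station import cams
from scipy.optimize import least_squares
S=cams.calibration("scene"); D=cams.calibration("side")
def px(l,x0,y0,k): return (np.array(l,float)+.5)/k-.5+[x0,y0]
sa=lambda l:px(l,290,150,4.9/1.33); sr=lambda l:px(l,170,240,6); da=lambda l:px(l,130,200,3.4); dr=lambda l:px(l,205,110,6)
def fit(obs,x0,freez=True):
    # obs: list of (cam, local pts, px); params x,y,z,yaw
    def res(p):
        M=R.from_euler('z',p[3]).as_matrix(); r=[]
        for c,L,q in obs: r.append((proj(c,np.array(L)@M.T+p[:3])-q).ravel())
        return np.concatenate(r)
    s=least_squares(res,x0,loss='soft_l1'); return s.x, res(s.x).round(1).reshape(-1,2).tolist()
def show(n,f): 
    print(n,f[0][:3].round(4),np.degrees(f[0][3]).round(2)); print(f[1])
E
cat > f1.py <<'E'
from fit import *
b=.03;l=.06;t=.004
sp=sa([(104,404),(293,333),(340,416),(149,495)]); g=onz(S,sp,.03); print(g.round(3))
print(onz(S,sa([(307,143),(378,228),(513,163)]),.008).round(3))
print(onz(S,sr([(62,325),(128,530),(562,372),(483,172)]),.015).round(3))
# blank orientation: long axis from p0->p1
d=g[1]-g[0]; yaw=np.arctan2(d[1],d[0])-np.pi/2; ctr=g.mean(0)
lm=[(-b,-l,t),(-b,l,t),(b,l,t),(b,-l,t)]
dp=da([(170,58),(260,72),(183,199),(80,186)])
# nearest ordering
M=R.from_euler('z',yaw).as_matrix(); pr=proj(D,np.array(lm)@M.T+ctr); idx=[int(np.argmin(np.linalg.norm(pr-q,axis=1))) for q in dp]; print(idx)
show("blank",fit([(S,lm,sp),(D,[lm[i] for i in idx],dp)],[*ctr,yaw]))
tp=sa([(40,397),(272,298),(384,472),(143,583)]); lt=[(-.065,-.08,.004),(-.065,.08,.004),(.065,.08,.004),(.065,-.08,.004)]
dp=da([(140,65),(330,92),(237,265),(22,228)])
pr=proj(D,np.array(lt)@M.T+ctr); print(pr.round(),dp.round())
show("tray",fit([(S,lt,tp)],[ctr[0],ctr[1],0,yaw]))
E
python3 f1.py
```

```text
[[ 0.564 -0.064  0.03 ]
 [ 0.591  0.054  0.03 ]
 [ 0.647  0.04   0.03 ]
 [ 0.622 -0.078  0.03 ]]
[[0.482 0.168 0.008]
 [0.557 0.16  0.008]
 [0.571 0.267 0.008]]
[[ 0.46  -0.334  0.015]
 [ 0.536 -0.351  0.015]
 [ 0.571 -0.205  0.015]
 [ 0.493 -0.186  0.015]]
[3, 0, 1, 2]
blank [ 0.6038 -0.0121  0.0246] -11.62
[[-0.9, 0.1], [-2.0, -0.7], [-0.5, -0.4], [-0.0, -0.4], [-0.7, 0.7], [-0.0, 0.4], [-1.6, 0.4], [-0.8, -0.7]]
[[225. 216.]
 [193. 267.]
 [128. 255.]
 [167. 208.]] [[171. 219.]
 [227. 227.]
 [199. 278.]
 [136. 267.]]
tray [ 0.5992 -0.0077 -0.018 ] -10.25
[[-0.0, -0.3], [-0.2, 0.3], [0.2, -0.1], [0.0, 0.0]]
```

Crop check: the light oblong plate (~60×120 mm) on the wire mat is the blank. The rack's middle slot is empty. The grey rest's slope rises towards +y. Next I'll go over the rack and look with the wrist camera.

Emit:
{"api": "step_arm", "payload": {
  "plan": [
    {"spin": -6.8},
    {"spin": -6.8},
    {"spin": -6.8},
    {"spin": -6.8},
    {"spin": -6.8},
    {"spin": -6.8},
    {"spin": -6.8},
    {"spin": -6.8},
    {"slide": [0.024,-0.0045,0.023]},
    {"slide": [0.024,-0.0045,0.023]},
    {"slide": [0.024,-0.0045,0.023]},
    {"slide": [0.024,-0.0045,0.023]},
    {"slide": [0.024,-0.0045,0.023]},
    {"slide": [0.024,-0.0045,0.023]},
    {"slide": [0.024,-0.0045,0.023]},
    {"slide": [0.024,-0.0045,0.023]},
    {"slide": [0.024,-0.0045,0.023]},
    {"slide": [0.024,-0.0045,0.023]}
  ]
}}

```text
schema error: expected keys grip, slide, spin
```

```bash
cat > snap.py <<'E'
import sys,pickle,cv2
from station import get_obs,cams
o=get_obs(); 
for n in sys.argv[2:]:
    c=cams.calibration(n); im=cams.camera(n)
    cv2.imwrite(f"pics/{n}{sys.argv[1]}.png",im); pickle.dump((c,o),open(f"pics/{n}{sys.argv[1]}.pkl","wb"))
print(o["time_s"],o["ee_pos"].round(4),o["eef_rot"].round(4),o["grip_width"].round(4),o["force"].round(2),o["qpos"].round(2))
E
python3 snap.py 1 wrist
```

```text
Traceback (most recent call last):
  File "snap.py", line 7, in <module>
    print(o["time_s"],o["ee_pos"].round(4),o["eef_rot"].round(4),o["grip_width"].round(4),o["force"].round(2),o["qpos"].round(2))
                                                                 ^^^^^^^^^^^^^^^^^^^^^
AttributeError: 'float' object has no attribute 'round'
```

View pics/wrist1.png

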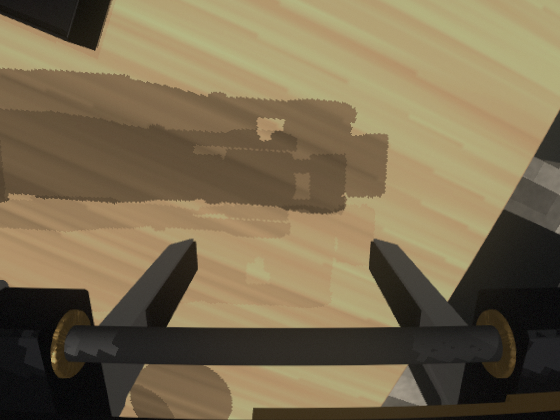

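The call was refused because every row needs all three keys, so the arm did not move and the picture shows only bare bench. I'll resend it with full rows.

Emit:
{"api": "step_arm", "payload": {
  "plan": [
    {"grip": -1,"slide": [0,0,0],"spin": -6.8},
    {"grip": -1,"slide": [0,0,0],"spin": -6.8},
    {"grip": -1,"slide": [0,0,0],"spin": -6.8},
    {"grip": -1,"slide": [0,0,0],"spin": -6.8},
    {"grip": -1,"slide": [0,0,0],"spin": -6.8},
    {"grip": -1,"slide": [0,0,0],"spin": -6.8},
    {"grip": -1,"slide": [0,0,0],"spin": -6.8},
    {"grip": -1,"slide": [0,0,0],"spin": -6.8},
    {"grip": -1,"slide": [0.024,-0.0045,0.023],"spin": 0},
    {"grip": -1,"slide": [0.024,-0.0045,0.023],"spin": 0},
    {"grip": -1,"slide": [0.024,-0.0045,0.023],"spin": 0},
    {"grip": -1,"slide": [0.024,-0.0045,0.023],"spin": 0},
    {"grip": -1,"slide": [0.024,-0.0045,0.023],"spin": 0},
    {"grip": -1,"slide": [0.024,-0.0045,0.023],"spin": 0},
    {"grip": -1,"slide": [0.024,-0.0045,0.023],"spin": 0},
    {"grip": -1,"slide": [0.024,-0.0045,0.023],"spin": 0},
    {"grip": -1,"slide": [0.024,-0.0045,0.023],"spin": 0},
    {"grip": -1,"slide": [0.024,-0.0045,0.023],"spin": 0}
  ]
}}

```text
time_s: 1.7
ee_pos: [0.5033, -0.3288, 0.2505]
eef_rot: [-1.571, 0.0, -0.212]
force: [-0.3, -1.0, -0.1]
grip_width: 0.0942
```

```bash
sed -i 's/o\["grip_width"\].round(4)/round(float(o["grip_width"]),4)/; s/^print(o\["time_s"\]/print(round(float(o["time_s"]),2)/' snap.py
python3 snap.py 2 wrist
```

```text
1.7 [ 0.5033 -0.3288  0.2505] [-1.5707e+00  3.0000e-04 -2.1150e-01] 0.0942 [-0.28 -0.99 -0.09] [-0.64  0.39  1.3   0.    1.45 -0.43]
```

View pics/wrist2.png

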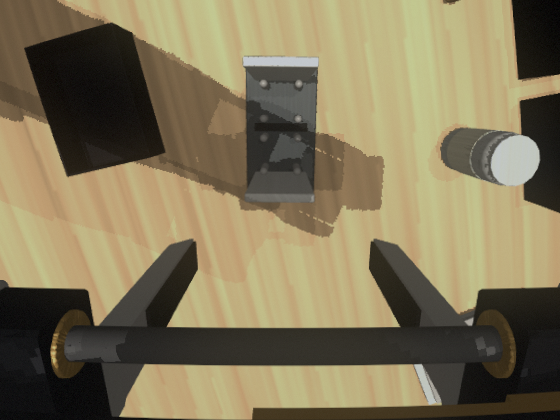

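The rack is at (281,128), nearly square to the tool, with the empty slot in the middle at (281,127). Zooming in to measure it.

```bash
python3 - <<'E'
from h import *
crop(cv2.imread("pics/wrist2.png"),225,45,115,165,4.8/1.37,"pics/w2c.png")
E
```

```text
(no output)
```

View pics/w2c.png

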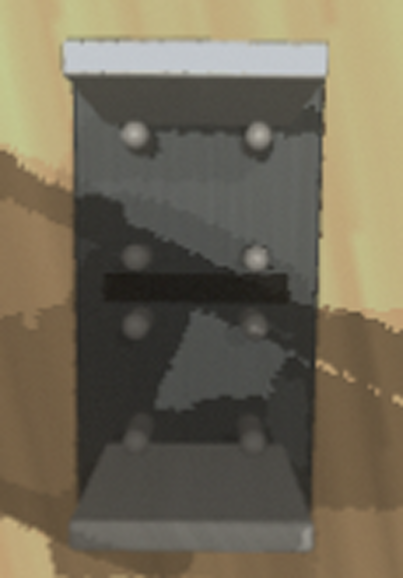

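Emit:
{"api": "step_arm", "payload": {
  "plan": [
    {"grip": -1,"slide": [0.003,0,0.041],"spin": 0},
    {"grip": -1,"slide": [0.003,0,0.041],"spin": 0},
    {"grip": -1,"slide": [0.003,0,0.041],"spin": 0},
    {"grip": -1,"slide": [0.003,0,0.041],"spin": 0},
    {"grip": -1,"slide": [0.003,0,0.041],"spin": 0},
    {"grip": -1,"slide": [0.003,0,0.041],"spin": 0}
  ]
}}

```text
time_s: 2.25
ee_pos: [0.5714, -0.0913, 0.2504]
eef_rot: [-1.571, 0.0, -0.212]
force: [0.4, 0.1, -0.4]
grip_width: 0.0939
```

```bash
python3 snap.py 3 wrist
```

```text
2.25 [ 0.5714 -0.0913  0.2504] [-1.5708e+00  1.0000e-04 -2.1170e-01] 0.0939 [ 0.45  0.12 -0.39] [-0.22  0.34  1.37  0.    1.44 -0.01]
```

View pics/wrist3.png

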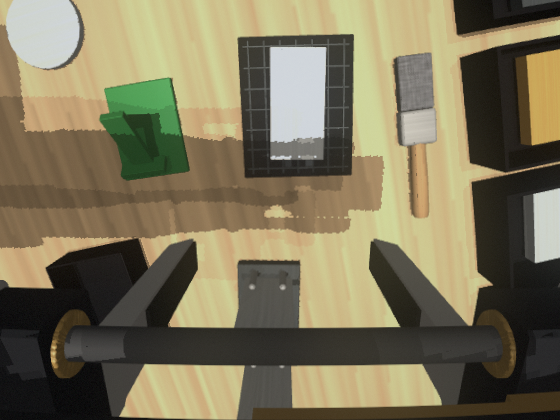

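The blank lies on the mat at (297,103) and the rack is below it. Next I'll look at the rest.

Emit:
{"api": "step_arm", "payload": {
  "plan": [
    {"grip": -1,"slide": [-0.012,0,0.041],"spin": 0},
    {"grip": -1,"slide": [-0.012,0,0.039],"spin": 0},
    {"grip": -1,"slide": [-0.012,0,0.039],"spin": 0},
    {"grip": -1,"slide": [-0.012,0,0.039],"spin": 0},
    {"grip": -1,"slide": [-0.012,0,0.03],"spin": 0}
  ]
}}

```text
time_s: 2.72
ee_pos: [0.5517, 0.1047, 0.2503]
eef_rot: [-1.571, 0.0, -0.211]
force: [0.8, 0.4, 0.3]
grip_width: 0.0939
```

```bash
python3 snap.py 4 wrist; python3 - <<'E'
from h import *
crop(cv2.imread("pics/wrist3.png"),225,25,140,160,3.7,"pics/w3c.png")
E
```

```text
2.72 [0.5517 0.1047 0.2503] [-1.5706e+00  2.0000e-04 -2.1070e-01] 0.0939 [0.78 0.45 0.28] [0.12 0.3  1.42 0.   1.42 0.33]
```

View pics/w3c.png

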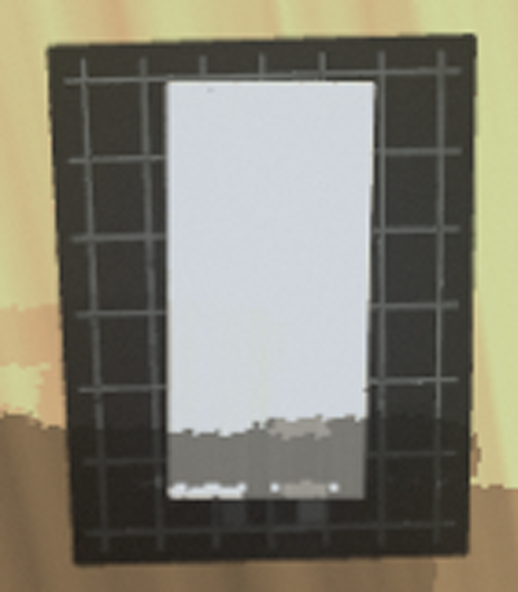

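View pics/wrist4.png

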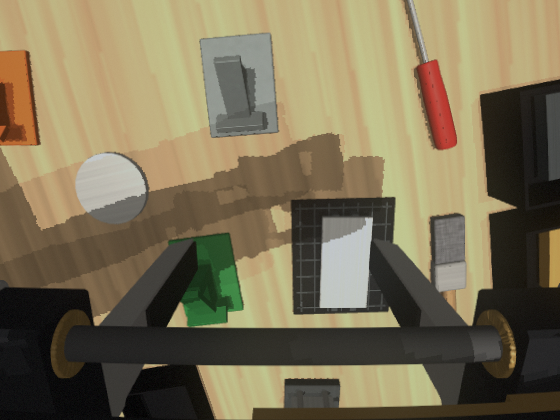

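The grey rest is at (239,85) in wrist4, with its ledge at the bottom at (241,122). Zooming in for the fit.

```bash
python3 - <<'E'
from h import *
i=cv2.imread("pics/wrist4.png")
crop(i,190,25,100,120,4.9,"pics/w4r.png")
crop(i,285,190,120,130,4.5,"pics/w4b.png")
E
```

```text
(no output)
```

View pics/w4r.png

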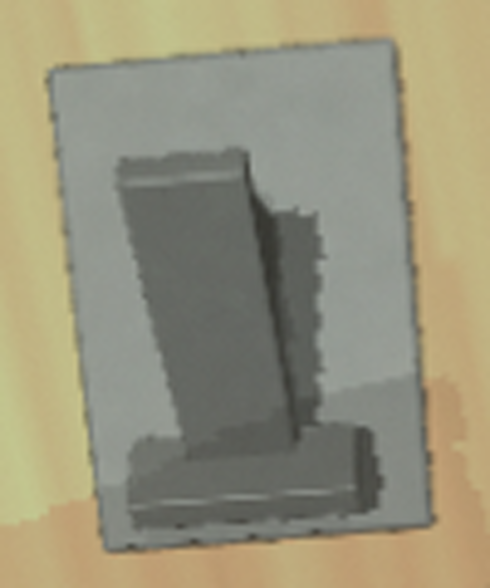

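View pics/w4b.png

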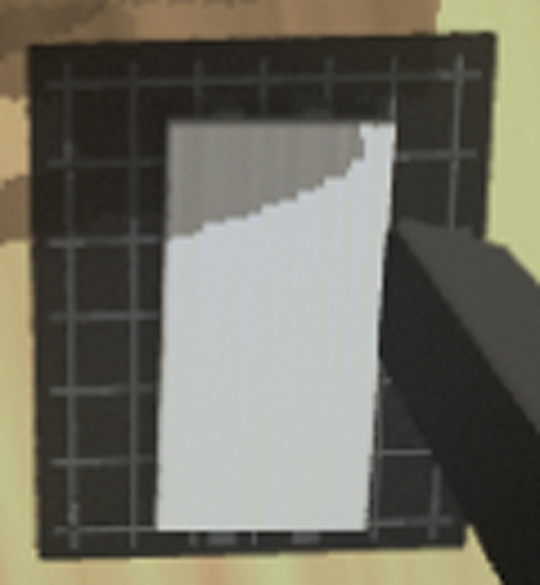

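```bash
cat > f2.py <<'E'
from fit import *
import pickle
W={i:pickle.load(open(f"pics/wrist{i}.pkl","rb"))[0] for i in (2,3,4)}
b=.03;l=.06;t=.004
lm=[(-b,l,t),(b,l,t),(b,-l,t),(-b,-l,t)]
ob3=(W[3],lm,px([(167,82),(375,82),(363,498),(168,498)],225,25,3.7))
ob4=(W[4],lm,px([(170,122),(396,122),(364,528),(158,530)],285,190,4.5))
obS=(S,[lm[i] for i in (3,0,1,2)],sa([(104,404),(293,333),(340,416),(149,495)]))
obD=(D,[lm[i] for i in (3,0,1,2)][:0] or [lm[3-0],lm[0]][:0],np.zeros((0,2)))
x0=[.604,-.012,.026,-.21]
show("blank W",fit([ob3,ob4],x0)); show("blank W+S",fit([ob3,ob4,obS],x0))
r=2**-.5
bed=lambda x,y,z:(x,(y-z)*r,.04+(y+z)*r)
base=[(-.04,.09,.008),(.04,.09,.008),(.04,-.02,.008),(-.04,-.02,.008)]
k=lambda q:px(q,190,25,4.9)
o1=(W[4],base,k([(51,72),(395,40),(432,525),(107,549)]))
o2=(W[4],[bed(-.012,.072,0),bed(.012,.072,0)],k([(120,187),(244,179)]))
o3=(W[4],[bed(-.025,0,.012),bed(.025,0,.012)],k([(128,508),(357,488)]))
o4=(S,[base[3],base[2],base[1]],sa([(307,143),(378,228),(513,163)]))
o5=(S,[bed(-.012,.072,0),bed(.012,.072,0)],sa([(452,48),(475,72)]))
o6=(D,[base[0],base[1],base[2]],da([(295,576),(125,550),(200,385)])[:3])
x0=[.522,.184,0,-.13]
show("rest W4",fit([o1],x0)); show("rest W",fit([o1,o2,o3],x0)); show("rest W+S",fit([o1,o2,o3,o4],x0))
k=lambda q:px(q,225,45,4.8/1.37)
o1=(W[2],[(s*.018,y+d,.055) for y in (.055,) for d in (-.01,) for s in (-1,1)]+[(s*.018,d,.055) for d in (.01,-.01) for s in (-1,1)]+[(s*.018,-.045,.055) for s in (-1,1)],
  k([(134,134),(259,135),(136,256),(256,258),(136,324),(254,323),(136,438),(253,438)]))
o2=(W[2],[(-.03,.059,.135),(.03,.059,.135),(.03,.051,.135),(-.03,.051,.135)],k([(62,41),(328,42),(326,74),(64,75)]))
o3=(W[2],[(-.03,-.051,.135),(.03,-.051,.135),(.03,-.059,.135),(-.03,-.059,.135)],k([(72,520),(313,522),(311,549),(72,549)]))
o4=(S,[(-.04,-.077,.015),(.04,-.077,.015),(.04,.077,.015),(-.04,.077,.015)],sr([(62,325),(128,530),(562,372),(483,172)]))
o5=(S,[(s*.018,d,.055) for s,d in [(-1,-.01),(-1,.01),(1,-.01),(1,.01)]],sr([(248,262),(306,240),(282,352),(342,333)]))
x0=[.515,-.269,0,-.21]
show("rack pins",fit([o1],x0));show("rack W",fit([o1,o2,o3],x0));show("rack W+S",fit([o1,o2,o3,o4,o5],x0))
E
python3 f2.py
```

```text
blank W [ 0.6046 -0.0142  0.0241] -12.27
[[-0.2, -0.2], [0.2, 0.0], [0.4, 0.4], [0.1, 0.2], [-0.2, -0.1], [0.1, 0.1], [0.3, -0.1], [-0.7, -0.4]]
blank W+S [ 0.6046 -0.0138  0.0253] -12.28
[[-0.3, -0.9], [0.3, -0.6], [0.4, 0.1], [0.0, -0.1], [-0.1, -0.1], [0.3, 0.0], [0.5, 0.1], [-0.7, -0.2], [-1.3, 0.3], [-2.0, 0.0], [-0.8, 0.5], [-0.7, -0.0]]
rest W4 [ 0.5203  0.182  -0.0085] -7.78
[[-0.0, -0.1], [0.1, 0.2], [0.1, -0.3], [-0.1, 0.1]]
rest W [ 0.5201  0.1817 -0.0068] -7.8
[[-0.5, -0.1], [-0.1, 0.2], [-0.0, 0.1], [-0.5, 0.5], [0.1, 0.4], [0.7, -0.2], [0.3, -0.6], [-0.1, -0.2]]
rest W+S [ 0.5206  0.1814 -0.0022] -7.65
[[-1.1, -0.6], [0.1, -0.6], [0.5, 0.4], [-0.7, 1.0], [-0.3, 0.0], [0.6, -0.7], [0.1, -0.2], [0.3, 0.0], [-1.4, -0.2], [-1.3, 1.5], [-0.5, 1.4]]
rack pins [ 0.5136 -0.271  -0.0075] -12.56
[[0.3, 0.0], [-0.4, 0.0], [-0.1, -0.0], [-0.1, -0.3], [-0.0, -0.2], [0.2, 0.4], [0.1, -0.0], [-0.1, 0.2]]
rack W [ 0.5136 -0.2712 -0.0031] -12.55
[[0.1, -0.2], [-0.1, -0.2], [-0.3, 0.2], [0.2, -0.2], [-0.2, 0.2], [0.4, 0.8], [0.0, 0.7], [0.2, 1.0], [-0.1, -0.4], [-0.1, -0.2], [0.2, 1.3], [-0.5, 0.4], [-0.6, -1.3], [0.4, -1.3], [0.7, -0.0], [-0.4, -0.5]]
rack W+S [ 0.5136 -0.271  -0.0024] -12.6
[[0.1, -0.5], [-0.1, -0.5], [-0.3, -0.0], [0.2, -0.3], [-0.3, 0.1], [0.4, 0.6], [-0.1, 0.6], [0.1, 0.9], [-0.2, -0.9], [0.0, -0.6], [0.3, 0.9], [-0.6, 0.0], [-0.8, -1.3], [0.4, -1.4], [0.7, -0.0], [-0.6, -0.6], [-1.6, 0.3], [-1.6, 1.5], [0.0, -0.2], [-0.7, -0.1], [-0.6, 0.3], [-0.6, 0.4], [-0.6, 1.3], [-0.7, 0.7]]
```

The fits agree to about 2 mm:
- Blank: (.6046, -.014), z about .025, yaw -12.3°.
- Rest: (.520, .182), yaw -7.7°.
- Slot: (.5136, -.271), yaw -12.55°.

Heights match the text. I'll grip the blank across its width, 38 mm toward +y from its centre.

Emit:
{"api": "step_arm", "payload": {
  "plan": [
    {"grip": -1,"slide": [0.0192,0.02,-0.0168],"spin": 0.2},
    {"grip": -1,"slide": [0.0192,0.02,-0.0168],"spin": 0},
    {"grip": -1,"slide": [0.0192,0.02,-0.0168],"spin": 0},
    {"grip": -1,"slide": [0.0192,0.02,-0.0168],"spin": 0},
    {"grip": -1,"slide": [0,0.035,0],"spin": 0},
    {"grip": -1,"slide": [0,0.035,0],"spin": 0},
    {"grip": -1,"slide": [0,0.035,0],"spin": 0},
    {"grip": -1,"slide": [0,0,0],"spin": 0}
  ]
}}

```text
time_s: 3.43
ee_pos: [0.6095, 0.0198, 0.0585]
eef_rot: [-1.573, 0.01, -0.215]
force: [-0.4, 0.3, -0.5]
grip_width: 0.0941
```

```bash
python3 snap.py 5 wrist side
```

```text
3.43 [0.6095 0.0198 0.0585] [-1.5728  0.0105 -0.2154] 0.0941 [-0.43  0.27 -0.46] [-0.03  0.59  1.47 -0.    1.1   0.19]
```

View pics/wrist5.png

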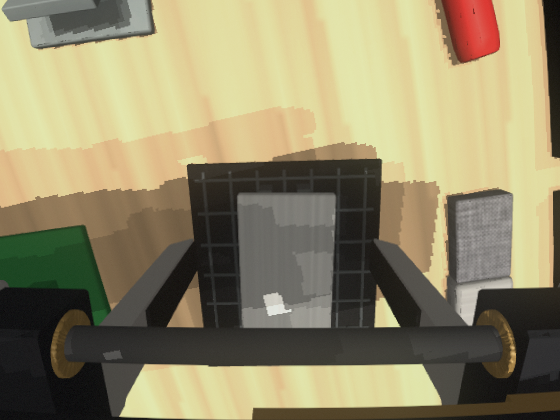

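View pics/side5.png

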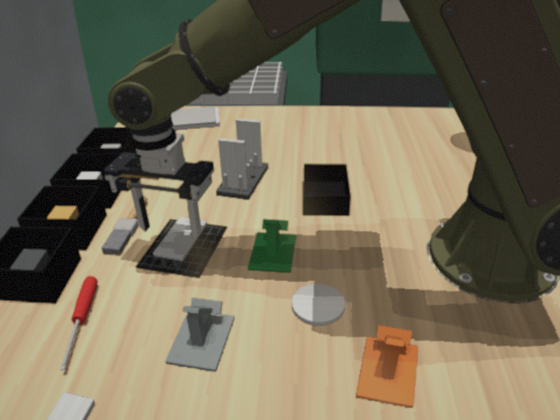

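The blank at (286,260) sits centred between the fingers at (195 and 375). I'll lower onto it and close lightly.

Emit:
{"api": "step_arm", "payload": {
  "plan": [
    {"grip": -1,"slide": [0,0.02,0],"spin": 0},
    {"grip": -1,"slide": [0,0.02,0],"spin": 0},
    {"grip": -1,"slide": [0,0.014,0],"spin": 0},
    {"grip": -1,"slide": [0,0,0],"spin": 0},
    {"grip": -1,"slide": [0,0,0],"spin": 0},
    {"grip": 1,"slide": [0,0,0],"spin": 0},
    {"grip": 1,"slide": [0,0,0],"spin": 0},
    {"grip": 1,"slide": [0,0,0],"spin": 0},
    {"grip": 1,"slide": [0,0,0],"spin": 0},
    {"grip": 1,"slide": [0,0,0],"spin": 0}
  ],
  "force": 6
}}

```text
time_s: 4.37
ee_pos: [0.6131, 0.0201, 0.0119]
eef_rot: [-1.571, -0.001, -0.215]
force: [0.6, 0.3, 0.7]
grip_width: 0.064
```

Emit:
{"api": "step_arm", "payload": {
  "plan": [
    {"grip": 1,"slide": [0,0,0],"spin": 0},
    {"grip": 1,"slide": [0,0,0],"spin": 0},
    {"grip": 1,"slide": [0,-0.01,-0.0005],"spin": 0},
    {"grip": 1,"slide": [0,-0.01,-0.0015],"spin": 0},
    {"grip": 1,"slide": [0,-0.01,-0.0025],"spin": 0},
    {"grip": 1,"slide": [0,-0.01,-0.0035],"spin": 0},
    {"grip": 1,"slide": [0,0,0],"spin": 0}
  ]
}}

```text
time_s: 4.95
ee_pos: [0.6123, 0.0116, 0.0544]
eef_rot: [-1.57, -0.004, -0.215]
force: [1.9, -0.8, -0.4]
grip_width: 0.0597
```

```bash
python3 snap.py 6 wrist side scene; python3 - <<'E'
from h import *
a=cv2.imread("pics/side6.png")[130:290,80:260]; b=cv2.imread("pics/scene6.png")[170:330,270:450]
cv2.imwrite("pics/c6.png",cv2.resize(np.hstack([a,b]),None,fx=2.2,fy=2.2,interpolation=cv2.INTER_CUBIC))
E
```

```text
4.95 [0.6123 0.0116 0.0544] [-1.5703 -0.0038 -0.2154] 0.0597 [ 1.89 -0.76 -0.41] [-0.04  0.59  1.48 -0.    1.07  0.17]
```

View pics/c6.png

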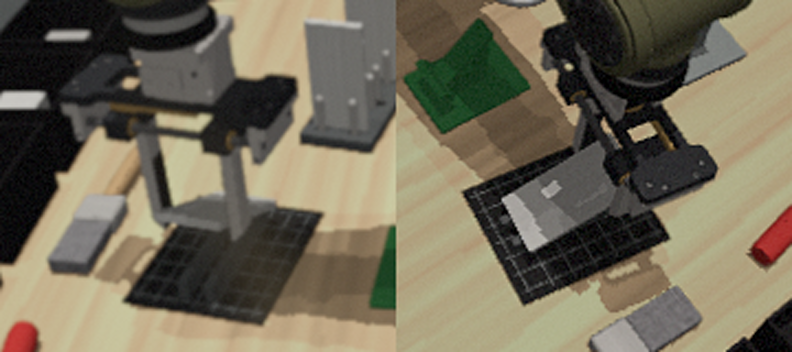

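View pics/wrist6.png

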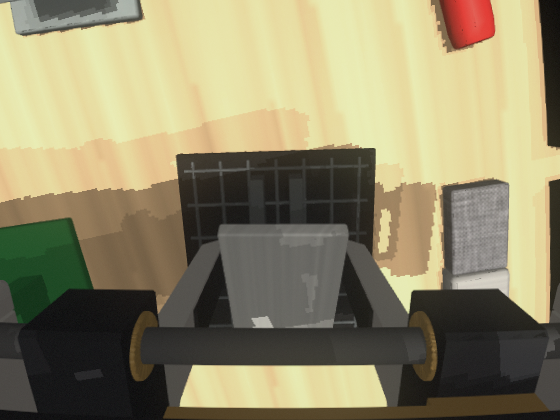

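The blank pivots in the pads as intended, with its lower end still on the bars. I'll continue the arc to near vertical and then lift.

Emit:
{"api": "step_arm", "payload": {
  "plan": [
    {"grip": 1,"slide": [0,-0.0094,-0.005],"spin": 0},
    {"grip": 1,"slide": [0,-0.0084,-0.0056],"spin": 0},
    {"grip": 1,"slide": [0,-0.0089,-0.0076],"spin": 0},
    {"grip": 1,"slide": [0,-0.0068,-0.0074],"spin": 0},
    {"grip": 1,"slide": [0,-0.0061,-0.008],"spin": 0},
    {"grip": 1,"slide": [0,-0.0052,-0.0086],"spin": 0},
    {"grip": 1,"slide": [0,-0.0042,-0.0091],"spin": 0},
    {"grip": 1,"slide": [0,-0.01,-0.008],"spin": 0},
    {"grip": 1,"slide": [0,-0.015,0],"spin": 0},
    {"grip": 1,"slide": [0,-0.015,0],"spin": 0},
    {"grip": 1,"slide": [0,-0.015,0],"spin": 0},
    {"grip": 1,"slide": [0,-0.01,0],"spin": 0},
    {"grip": 1,"slide": [0,0,0],"spin": 0},
    {"grip": 1,"slide": [0,0,0],"spin": 0}
  ]
}}

```text
time_s: 6.27
ee_pos: [0.5986, -0.0458, 0.1655]
eef_rot: [-1.571, -0.0, -0.215]
force: [0.2, -0.2, -1.2]
grip_width: 0.0602
```

```bash
cat > duo.py <<'E'
import sys
from h import *
n=sys.argv[1]; v=list(map(int,sys.argv[2:6]))
a=cv2.imread(f"pics/side{n}.png")[v[1]:v[1]+180,v[0]:v[0]+180]; b=cv2.imread(f"pics/scene{n}.png")[v[3]:v[3]+180,v[2]:v[2]+180]
cv2.imwrite(f"pics/c{n}.png",cv2.resize(np.hstack([a,b]),None,fx=2.2,fy=2.2,interpolation=cv2.INTER_CUBIC))
E
python3 snap.py 7 wrist side scene; python3 duo.py 7 80 100 240 150
```

```text
6.27 [ 0.5986 -0.0458  0.1655] [-1.5707e+00 -4.0000e-04 -2.1520e-01] 0.0602 [ 0.25 -0.18 -1.16] [-0.14  0.44  1.42  0.    1.28  0.08]
```

View pics/c7.png

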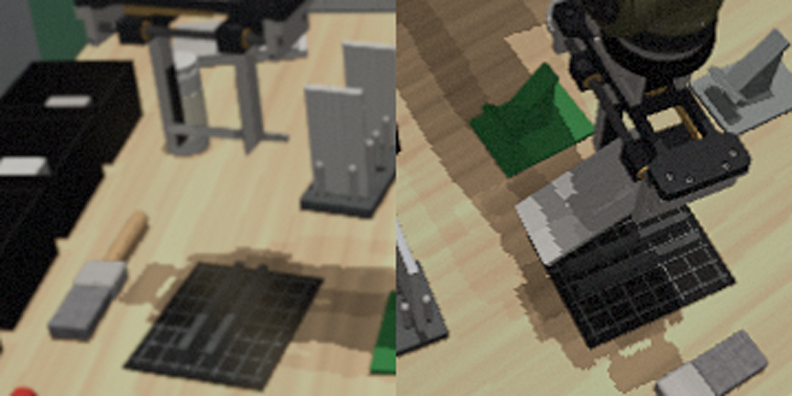

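View pics/wrist7.png

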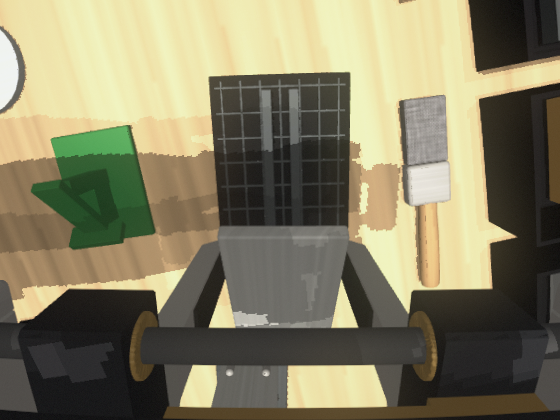

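The blank has not drooped: 6 N holds it rigid, and its place in the wrist image is unchanged. I'll measure its tilt in the wrist view before loosening the grip.

```bash
python3 - <<'E'
from h import *
crop(cv2.imread("pics/wrist7.png"),205,215,160,115,4.5,"pics/w7c.png")
E
```

View pics/w7c.png

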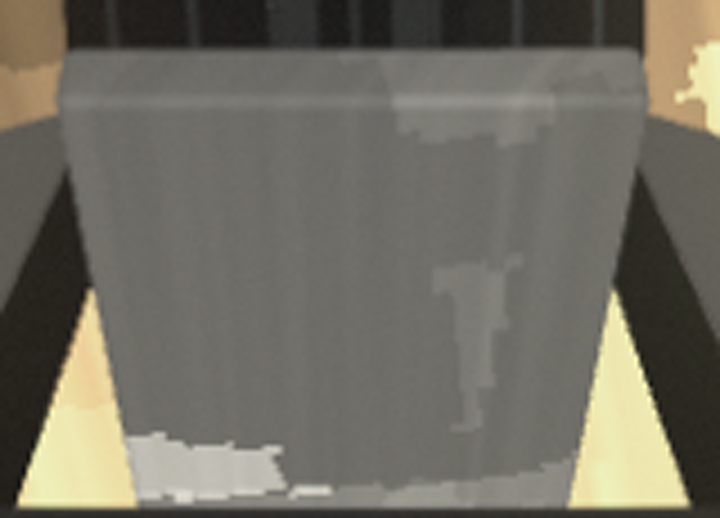

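```bash
cat > tilt.py <<'E'
from h import *
import pickle
from scipy.optimize import least_squares
def tilt(n,near,far,left,right,g0=.04,th0=.3):
    """near: upper-face corners (L,R) at upper end; far: lower-face corners; left,right: pixel pts on long edges"""
    c,o=pickle.load(open(f"pics/wrist{n}.pkl","rb"))
    Rt=R.from_euler('xyz',o["eef_rot"]).as_matrix(); tcp=o["ee_pos"]
    def P(p,L):  # p: th, zoff, yoff(along tool y), xoff ; local x width,y length,z thick up
        th,dy,dz,dx=p
        e1=np.array([0,-np.sin(th),np.cos(th)]); e2=np.array([0,-np.cos(th),-np.sin(th)])
        q=np.array([[dx+a,0,0] for a,_,_ in L])+np.array([b*e1+t*e2 for _,b,t in L])+[0,dy,dz]
        return q@Rt.T+tcp
    def res(p):
        r=[(proj(c,P(p,[(-.03,.06,.004),(.03,.06,.004)]))-near).ravel()]
        if far is not None: r.append((proj(c,P(p,[(-.03,.06,-.004),(.03,.06,-.004)]))-far).ravel())
        for s,pt in ((-1,left),(1,right)):
            e=proj(c,P(p,[(s*.03,.06,.004),(s*.03,.0,.004)])); d=e[1]-e[0]; d/=np.linalg.norm(d); v=np.array(pt)-e[0]
            r.append([v[0]*d[1]-v[1]*d[0]])
        return np.concatenate(r)
    s=least_squares(res,[th0,-.019,-g0,0]); p=s.x
    th,dy,dz,dx=p
    c0=P(p,[(0,0,0)])[0]; f=P(p,[(0,-.06,0)])[0]; u=P(p,[(0,.06,0)])[0]
    print("tilt deg",np.degrees(th).round(1),"centre in tool",dx.round(4),dy.round(4),dz.round(4),"res",s.fun.round(1))
    print("centre",c0.round(4),"foot",f.round(4),"upper",u.round(4))
E
python3 - <<'E'
from tilt import *
k=lambda q:(np.array(q)+.5)/4.5-.5+[205,215]
tilt(7,k([(62,102),(645,102)]),k([(70,52),(637,52)]),k([135,500]),k([571,500]))
E
```

```text
tilt deg 27.4 centre in tool 0.0007 0.0061 -0.0338 res [-0.1  0.6  0.1  0.6  0.3 -0.6 -0.4 -0.6  0.1 -0.2]
centre [ 0.592  -0.0791  0.1595] foot [ 0.5806 -0.1311  0.1319] upper [ 0.6034 -0.027   0.187 ]
```

The tilt is 27° with the foot low, which is the right direction, but I need at least 45°. I'll go lower and ease the grip to 3 N to let it droop.

Emit:
{"api": "step_arm", "payload": {
  "plan": [
    {"grip": 1,"slide": [0,0.02,0],"spin": 0},
    {"grip": 1,"slide": [0,0.02,0],"spin": 0},
    {"grip": 1,"slide": [0,0.01,0],"spin": 0},
    {"grip": 1,"slide": [0,0,0],"spin": 0},
    {"grip": 1,"slide": [0,0,0],"spin": 0},
    {"grip": 1,"slide": [0,0,0],"spin": 0}
  ],
  "force": 3
}}

```text
time_s: 6.92
ee_pos: [0.5991, -0.0456, 0.1164]
eef_rot: [-1.571, -0.001, -0.215]
force: [0.3, 0.3, -1.8]
grip_width: 0.0597
```

```bash
python3 snap.py 8 wrist; python3 - <<'E'
from h import *
crop(cv2.imread("pics/wrist8.png"),205,215,160,115,4.5,"pics/w8c.png")
E
```

```text
6.92 [ 0.5991 -0.0456  0.1164] [-1.5707e+00 -1.1000e-03 -2.1500e-01] 0.0597 [ 0.28  0.33 -1.85] [-0.14  0.49  1.47  0.    1.18  0.08]
```

View pics/w8c.png

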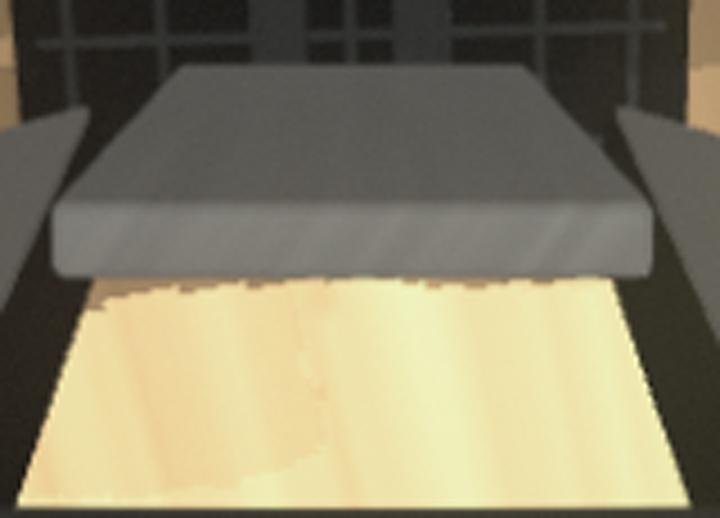

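The end face strip now lies at crop rows 205–275 and the underside recedes down to row 65, so the blank has swung down to hang. Measuring the tilt.

```bash
cat >> tilt.py <<'E'
def tilt2(n,pts,th0=1.5,g0=.04):
    """pts: list of ((x,y,z) local, pixel)"""
    c,o=pickle.load(open(f"pics/wrist{n}.pkl","rb"))
    Rt=R.from_euler('xyz',o["eef_rot"]).as_matrix(); tcp=o["ee_pos"]; L=np.array([a for a,_ in pts]); Q=np.array([b for _,b in pts])
    def P(p,L):
        th,dy,dz,dx=p; e1=np.array([0,-np.sin(th),np.cos(th)]); e2=np.array([0,-np.cos(th),-np.sin(th)])
        q=L[:,1:2]*e1+L[:,2:3]*e2; q[:,0]+=L[:,0]; return (q+[dx,dy,dz])@Rt.T+tcp
    s=least_squares(lambda p:(proj(c,P(p,L))-Q).ravel(),[th0,0,-.0,0],loss='soft_l1'); p=s.x
    print("tilt deg",np.degrees(p[0]).round(1),"centre in tool",p[3].round(4),p[1].round(4),p[2].round(4),"res",(proj(c,P(p,L))-Q).round(1).tolist())
    e=P(p,np.array([(0,0,0),(0,-.06,0),(0,.06,0)])); print("centre",e[0].round(4),"foot",e[1].round(4),"upper",e[2].round(4))
E
python3 - <<'E'
from tilt import *
k=lambda q:(np.array(q)+.5)/4.5-.5+[205,215]
P=[((-.03,.06,-.004),k((52,203))),((.03,.06,-.004),k((653,203))),((-.03,.06,.004),k((56,278))),((.03,.06,.004),k((650,278))),((-.03,-.06,-.004),k((180,66))),((.03,-.06,-.004),k((528,66)))]
tilt2(8,P)
E
```

```text
tilt deg 78.0 centre in tool 0.0006 0.0263 -0.0067 res [[0.4, -0.4], [-0.1, -0.4], [-0.3, 0.4], [0.3, 0.4], [0.3, -0.0], [-0.9, -0.0]]
centre [ 0.5983 -0.0523  0.0901] foot [ 0.5957 -0.0645  0.0314] upper [ 0.6009 -0.0402  0.1488]
```

It hangs at 78°, gripped 99 mm from its foot. I'll hold it firmer, raise it and carry it above the rest.

Emit:
{"api": "step_arm", "payload": {
  "plan": [
    {"grip": 1,"slide": [0,0,0],"spin": 0},
    {"grip": 1,"slide": [0,-0.015,0],"spin": 0},
    {"grip": 1,"slide": [0,-0.023,0],"spin": -2.3},
    {"grip": 1,"slide": [0,-0.023,0],"spin": -2.3},
    {"grip": 1,"slide": [0,-0.023,0],"spin": 0},
    {"grip": 1,"slide": [-0.005,0,0.012],"spin": 0},
    {"grip": 1,"slide": [-0.0098,0,0.0209],"spin": 0},
    {"grip": 1,"slide": [-0.0128,0,0.027],"spin": 0},
    {"grip": 1,"slide": [-0.0128,0,0.027],"spin": 0},
    {"grip": 1,"slide": [-0.0128,0,0.027],"spin": 0},
    {"grip": 1,"slide": [-0.0128,0,0.027],"spin": 0},
    {"grip": 1,"slide": [-0.0128,0,0.027],"spin": 0},
    {"grip": 1,"slide": [-0.0128,0,0.027],"spin": 0},
    {"grip": 1,"slide": [-0.011,0,0.026],"spin": 0},
    {"grip": 1,"slide": [-0.006,0,0.014],"spin": 0},
    {"grip": 1,"slide": [0,0,0],"spin": 0},
    {"grip": 1,"slide": [0,0,0],"spin": 0}
  ],
  "force": 7
}}

```text
time_s: 8.38
ee_pos: [0.5221, 0.2023, 0.1992]
eef_rot: [-1.571, 0.0, -0.133]
force: [-0.4, -0.3, -1.0]
grip_width: 0.0599
```

```bash
python3 snap.py 9 wrist side scene; python3 duo.py 9 120 150 320 60; python3 - <<'E'
from h import *
crop(cv2.imread("pics/wrist9.png"),205,215,160,115,4.5,"pics/w9c.png")
E
```

```text
8.38 [0.5221 0.2023 0.1992] [-1.571   0.     -0.1333] 0.0599 [-0.45 -0.26 -1.01] [ 0.3   0.33  1.5  -0.    1.31  0.44]
```

View pics/c9.png

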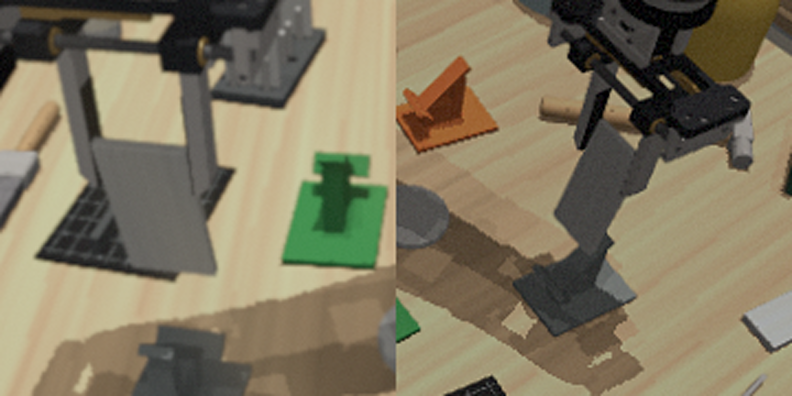

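View pics/wrist9.png

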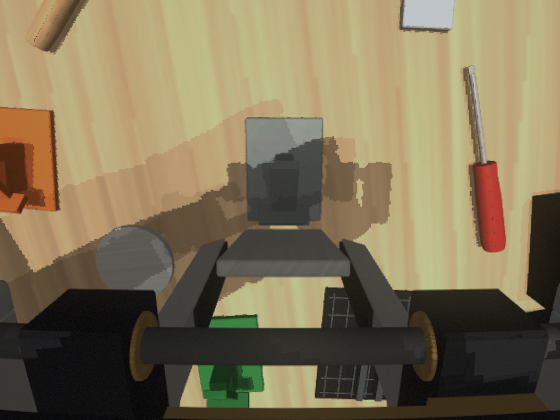

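View pics/w9c.png

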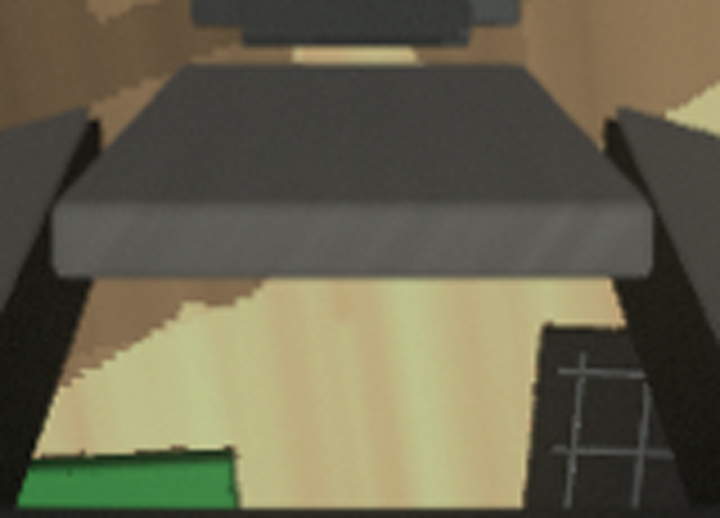

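The blank still hangs at 78°, square over the rest; base corners are at (245,119), (323,118) and (322,223). Refining the rest pose with this view.

```bash
cat > f3.py <<'E'
exec(open("f2.py").read().split("x0=[.522")[0].replace("show(","(lambda *a:0)("))
W9=pickle.load(open("pics/wrist9.pkl","rb"))[0]
o9=(W9,base[:3],np.array([(245.5,118.5),(322.5,118),(322,223)]))
x0=[.522,.184,0,-.13]
show("9",fit([o9],x0)); show("4+9",fit([o1,o2,o3,o9],x0))
E
python3 f3.py
```

```text
9 [0.5217 0.1803 0.0031] -7.24
[[-0.8, 0.3], [1.4, 0.2], [-0.2, -0.6]]
4+9 [ 0.5207  0.181  -0.0021] -7.69
[[-0.8, -0.3], [0.3, -0.2], [0.6, 0.8], [-0.6, 1.3], [-0.1, 0.4], [0.8, -0.3], [0.3, 0.2], [0.4, 0.4], [-0.7, -0.7], [0.5, -0.1], [-1.8, -2.3]]
```

Emit:
{"api": "step_arm", "payload": {
  "plan": [
    {"grip": 1,"slide": [0,0.02,0],"spin": 0},
    {"grip": 1,"slide": [0,0.02,0],"spin": 0},
    {"grip": 1,"slide": [0.001,0.014,0],"spin": 0},
    {"grip": 1,"slide": [0,0.008,0],"spin": 0},
    {"grip": 1,"slide": [0,0.004,0],"spin": 0},
    {"grip": 1,"slide": [0,0,0],"spin": 0},
    {"grip": 1,"slide": [0,0,0],"spin": 0}
  ],
  "force": 5
}}

```text
time_s: 9.12
ee_pos: [0.5239, 0.2014, 0.1342]
eef_rot: [-1.57, -0.001, -0.135]
force: [0.7, 0.5, -0.9]
grip_width: 0.0601
```

```bash
python3 snap.py 10 wrist side scene; python3 duo.py 10 120 200 320 90
```

```text
9.12 [0.5239 0.2014 0.1342] [-1.5704e+00 -8.0000e-04 -1.3520e-01] 0.0601 [ 0.67  0.46 -0.93] [ 0.3   0.39  1.57 -0.    1.18  0.44]
```

View pics/c10.png

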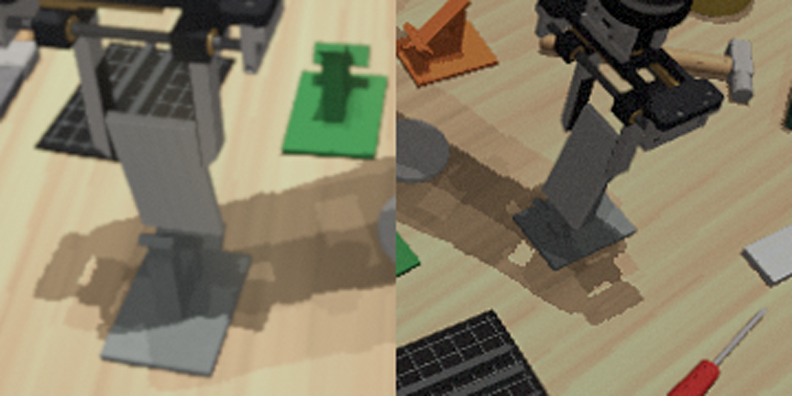

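View pics/wrist10.png

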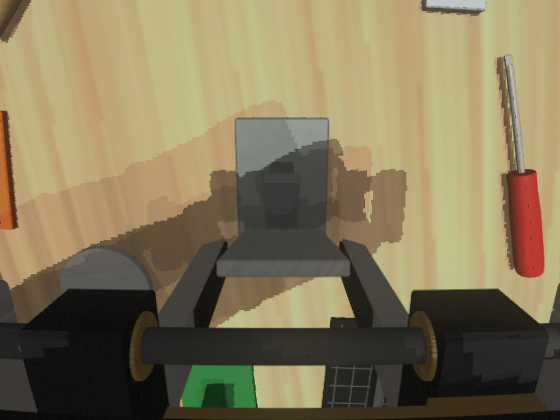

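The foot hangs just above the ledge corner. I'll lower it in and swing the top down around the foot to 45°.

Emit:
{"api": "step_arm", "payload": {
  "plan": [
    {"grip": 1,"slide": [0,0.004,0],"spin": 0},
    {"grip": 1,"slide": [0,0.0032,0],"spin": 0},
    {"grip": 1,"slide": [0,0.0021,0.005],"spin": 0},
    {"grip": 1,"slide": [0,0.0021,0.005],"spin": 0},
    {"grip": 1,"slide": [0,0.0028,0.0063],"spin": 0},
    {"grip": 1,"slide": [0,0.0028,0.0063],"spin": 0},
    {"grip": 1,"slide": [0,0.0036,0.0059],"spin": 0},
    {"grip": 1,"slide": [0,0.0036,0.0059],"spin": 0},
    {"grip": 1,"slide": [0,0.0033,0.004],"spin": 0},
    {"grip": 1,"slide": [0,0.0033,0.004],"spin": 0},
    {"grip": 1,"slide": [0,0.0046,0.0028],"spin": 0},
    {"grip": 1,"slide": [0,0,0],"spin": 0},
    {"grip": 1,"slide": [0,0,0],"spin": 0},
    {"grip": 1,"slide": [0,0,0],"spin": 0}
  ],
  "force": 4
}}

```text
time_s: 10.43
ee_pos: [0.5296, 0.2463, 0.098]
eef_rot: [-1.571, 0.0, -0.135]
force: [0.2, 0.6, -1.2]
grip_width: 0.0599
```

```bash
python3 snap.py 11 wrist side scene; python3 duo.py 11 120 200 320 90
```

```text
10.43 [0.5296 0.2463 0.098 ] [-1.5708e+00  2.0000e-04 -1.3490e-01] 0.0599 [ 0.16  0.64 -1.18] [0.37 0.48 1.53 0.   1.13 0.51]
```

View pics/c11.png

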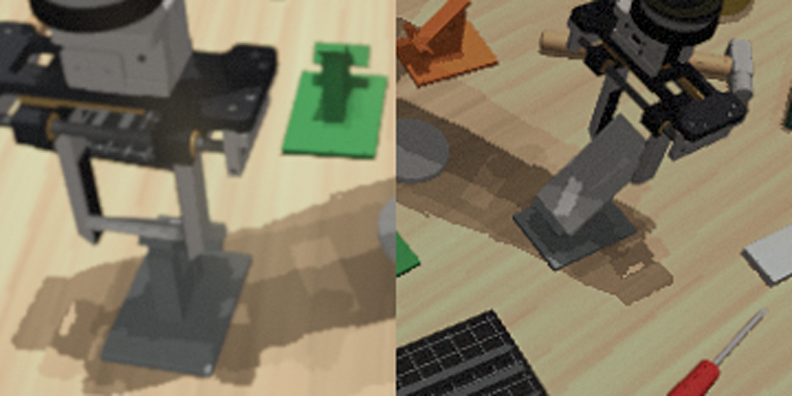

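View pics/wrist11.png

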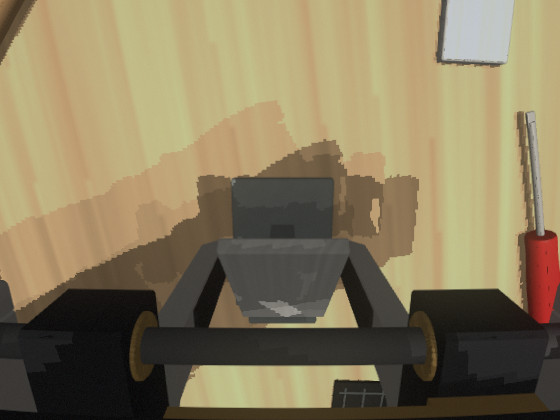

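It leans at about 45° with the foot by the ledge. Releasing.

Emit:
{"api": "step_arm", "payload": {
  "plan": [
    {"grip": 0.2,"slide": [0,0,0],"spin": 0},
    {"grip": -0.2,"slide": [0,0,0],"spin": 0},
    {"grip": -0.6,"slide": [0,0,0],"spin": 0},
    {"grip": -0.8,"slide": [0,0,0],"spin": 0},
    {"grip": -1,"slide": [0,0,0],"spin": 0},
    {"grip": -1,"slide": [0,0,0],"spin": 0},
    {"grip": -1,"slide": [0,0,0],"spin": 0},
    {"grip": -1,"slide": [0,0,0],"spin": 0}
  ]
}}

```text
time_s: 11.25
ee_pos: [0.5296, 0.2464, 0.0981]
eef_rot: [-1.571, -0.0, -0.135]
force: [0.9, -0.2, -0.8]
grip_width: 0.0929
```

```bash
python3 snap.py 12 wrist side scene; python3 duo.py 12 120 200 320 90;  python3 - <<'E'
from h import *
crop(cv2.imread("pics/wrist12.png"),205,170,160,160,3.7,"pics/w12c.png")
E
```

```text
11.25 [0.5296 0.2464 0.0981] [-1.5708e+00 -1.0000e-04 -1.3480e-01] 0.0929 [ 0.92 -0.17 -0.8 ] [0.37 0.48 1.53 0.   1.13 0.51]
```

View pics/c12.png

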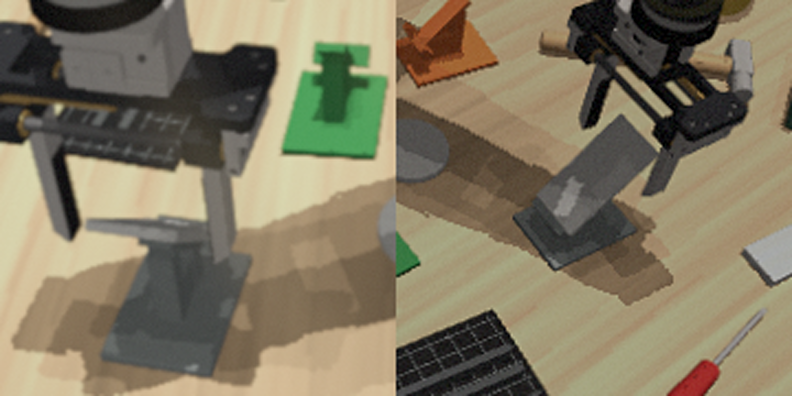

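View pics/w12c.png

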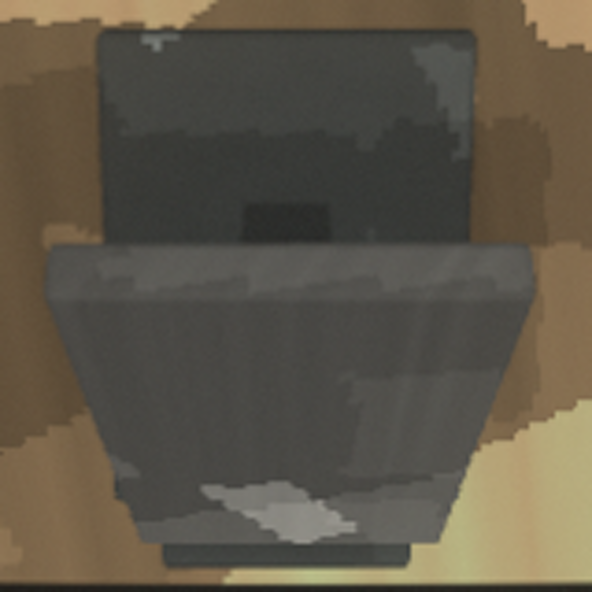

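Released, and it stays put. The top edge is at crop row 300, the foot at row 543, and the ledge shows just below the foot. Measuring.

```bash
python3 - <<'E'
from tilt import *
k=lambda q:(np.array(q)+.5)/3.7-.5+[205,170]
P=[((-.03,.06,-.004),k((50,245))),((.03,.06,-.004),k((531,245))),((-.03,.06,.004),k((46,300))),((.03,.06,.004),k((535,300))),((-.03,-.06,.004),k((143,544))),((.03,-.06,.004),k((440,544)))]
tilt2(12,P,.8)
a=np.radians(-7.7)
import numpy as np
o=np.array([.5206,.181])
ex=np.array([np.cos(a),np.sin(a)]);ey=np.array([-np.sin(a),np.cos(a)])
r=2**-.5; e=o+ey*(.056*r); print("expected centre",e.round(4),(.04+.064*r).__round__(4))
E
```

```text
tilt deg 44.1 centre in tool 0.0006 0.0147 -0.0274 res [[0.4, -0.5], [-0.3, -0.5], [-0.1, 0.5], [0.3, 0.5], [-0.4, 0.0], [-0.2, 0.0]]
centre [0.5266 0.2192 0.0834] foot [0.5208 0.1765 0.0416] upper [0.5324 0.2619 0.1252]
expected centre [0.5259 0.2202] 0.0853
```

Tilt 44° and centre within 2 mm of the ideal lean. Time is 11.3 s. Next I'll retake it higher, about 12 mm below its upper edge.

Emit:
{"api": "step_arm", "payload": {
  "plan": [
    {"grip": -1,"slide": [0.0006,-0.0037,0.0071],"spin": 0},
    {"grip": -1,"slide": [0,0,0],"spin": 0},
    {"grip": -1,"slide": [0,0,0],"spin": 0},
    {"grip": -1,"slide": [0,0,0],"spin": 0},
    {"grip": 1,"slide": [0,0,0],"spin": 0},
    {"grip": 1,"slide": [0,0,0],"spin": 0},
    {"grip": 1,"slide": [0,0,0],"spin": 0},
    {"grip": 1,"slide": [0,0,0],"spin": 0},
    {"grip": 1,"slide": [0,0,0],"spin": 0},
    {"grip": 1,"slide": [0,0,0],"spin": 0},
    {"grip": 1,"slide": [0,0,0],"spin": 0},
    {"grip": 1,"slide": [0,0,0],"spin": 0}
  ],
  "force": 5
}}

```text
time_s: 12.4
ee_pos: [0.5312, 0.2533, 0.1018]
eef_rot: [-1.571, -0.0, -0.135]
force: [0.3, -0.4, -0.2]
grip_width: 0.06
```

```bash
python3 snap.py 13 wrist; python3 - <<'E'
from h import *
crop(cv2.imread("pics/wrist13.png"),205,170,160,160,3.7,"pics/w13c.png")
E
```

```text
12.4 [0.5312 0.2533 0.1018] [-1.5708 -0.     -0.1347] 0.06 [ 0.35 -0.44 -0.17] [ 0.38  0.49  1.52 -0.    1.14  0.52]
```

View pics/w13c.png

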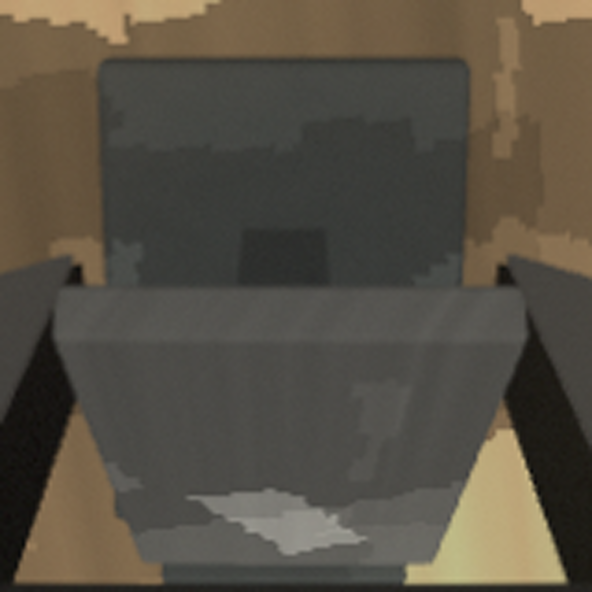

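The blank is gripped near the top and still leaning. I'll swing it upright around its foot in the ledge corner.

Emit:
{"api": "step_arm", "payload": {
  "plan": [
    {"grip": 1,"slide": [0,-0.0032,-0.0033],"spin": 0},
    {"grip": 1,"slide": [0,-0.0032,-0.0033],"spin": 0},
    {"grip": 1,"slide": [0,-0.0045,-0.0058],"spin": 0},
    {"grip": 1,"slide": [0,-0.0045,-0.0058],"spin": 0},
    {"grip": 1,"slide": [0,-0.0036,-0.0064],"spin": 0},
    {"grip": 1,"slide": [0,-0.0036,-0.0064],"spin": 0},
    {"grip": 1,"slide": [0,-0.0026,-0.0068],"spin": 0},
    {"grip": 1,"slide": [0,-0.0026,-0.0068],"spin": 0},
    {"grip": 1,"slide": [0,-0.0015,-0.0071],"spin": 0},
    {"grip": 1,"slide": [0,-0.0015,-0.0071],"spin": 0},
    {"grip": 1,"slide": [0,0,-0.007],"spin": 0},
    {"grip": 1,"slide": [0,0,-0.007],"spin": 0},
    {"grip": 1,"slide": [0,0,0],"spin": 0},
    {"grip": 1,"slide": [0,0,0],"spin": 0}
  ],
  "force": 4
}}

```text
time_s: 13.62
ee_pos: [0.5213, 0.1807, 0.1323]
eef_rot: [-1.571, 0.0, -0.135]
force: [-1.0, -0.1, -0.1]
grip_width: 0.0602
```

```bash
python3 snap.py 14 wrist side; python3 - <<'E'
from h import *
crop(cv2.imread("pics/wrist14.png"),205,215,160,115,4.5,"pics/w14c.png")
E
```

```text
13.62 [0.5213 0.1807 0.1323] [-1.5712e+00  4.0000e-04 -1.3530e-01] 0.0602 [-0.99 -0.07 -0.06] [ 0.27  0.37  1.6  -0.    1.17  0.4 ]
```

View pics/w14c.png

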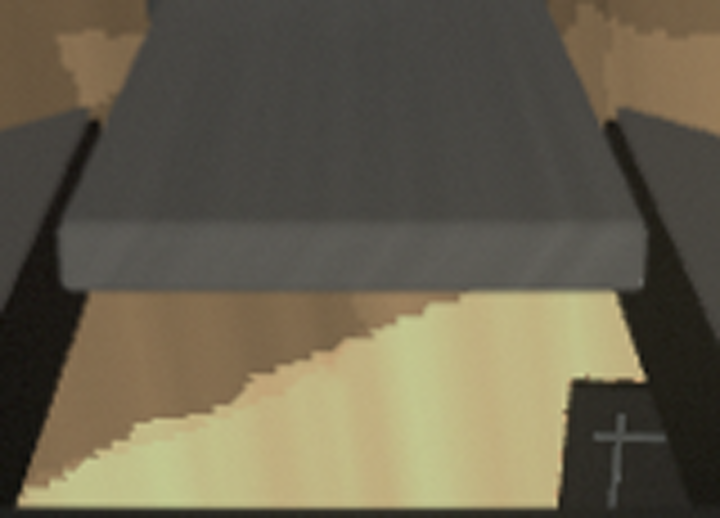

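```bash
python3 - <<'E'
from h import *
i=cv2.imread("pics/wrist14.png"); i=np.clip(i.astype(float)*1.6,0,255).astype(np.uint8)
crop(i,205,120,160,165,3.6,"pics/w14d.png")
E
```

```text
(no output)
```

View pics/w14d.png

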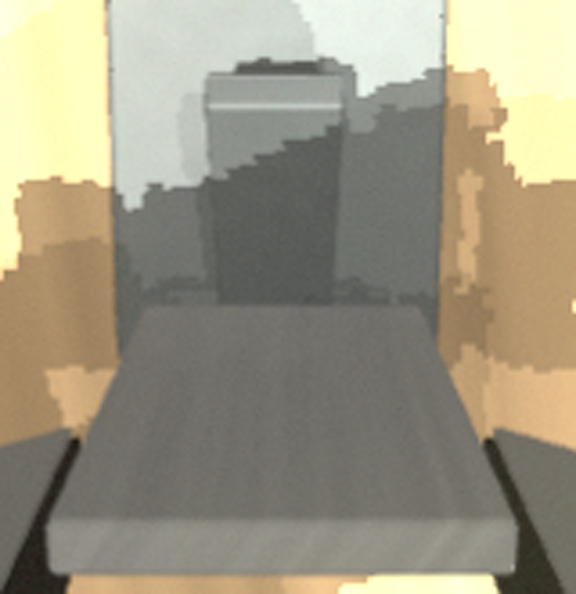

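The blank is upright with its foot corners at crop (148,306) and (420,306) and its top at rows 520–570. Fitting the tilt.

```bash
python3 - <<'E'
from tilt import *
k=lambda q:(np.array(q)+.5)/3.6-.5+[205,120]
P=[((-.03,.06,-.004),k((46,520))),((.03,.06,-.004),k((518,520))),((-.03,.06,.004),k((50,574))),((.03,.06,.004),k((514,574))),((-.03,-.06,-.004),k((148,305))),((.03,-.06,-.004),k((421,305)))]
tilt2(14,P)
E
```

```text
tilt deg 88.7 centre in tool 0.0006 0.0305 0.0011 res [[0.4, -0.5], [-0.1, -0.5], [0.1, 0.5], [0.2, 0.5], [-0.9, -0.0], [-0.4, -0.0]]
centre [0.522  0.1818 0.1018] foot [0.5218 0.1804 0.0418] upper [0.5222 0.1832 0.1618]
```

Tilt 88.7°. I'll tighten the grip, lift it clear, turn and carry it to above the empty slot.

Emit:
{"api": "step_arm", "payload": {
  "plan": [
    {"grip": 1,"slide": [0,0,0],"spin": 0},
    {"grip": 1,"slide": [0,0,0],"spin": 0},
    {"grip": 1,"slide": [0,0,0],"spin": 0},
    {"grip": 1,"slide": [0,-0.008,0],"spin": 0},
    {"grip": 1,"slide": [0,-0.016,0],"spin": 0},
    {"grip": 1,"slide": [0,-0.022,0],"spin": 0},
    {"grip": 1,"slide": [0,-0.022,0],"spin": 0},
    {"grip": 1,"slide": [0,-0.022,0],"spin": 1.6},
    {"grip": 1,"slide": [0,-0.02,0],"spin": 1.6},
    {"grip": 1,"slide": [0,-0.01,0],"spin": 1.6},
    {"grip": 1,"slide": [0.001,0,-0.0067],"spin": 0},
    {"grip": 1,"slide": [0.003,0,-0.015],"spin": 0},
    {"grip": 1,"slide": [0.005,0,-0.024],"spin": 0},
    {"grip": 1,"slide": [0.006,0,-0.03],"spin": 0},
    {"grip": 1,"slide": [0.006,0,-0.03],"spin": 0},
    {"grip": 1,"slide": [0.006,0,-0.03],"spin": 0},
    {"grip": 1,"slide": [0.006,0,-0.03],"spin": 0},
    {"grip": 1,"slide": [0.006,0,-0.03],"spin": 0},
    {"grip": 1,"slide": [0.006,0,-0.03],"spin": 0},
    {"grip": 1,"slide": [0.006,0,-0.03],"spin": 0}
  ],
  "force": 15
}}

```text
time_s: 15.38
ee_pos: [0.515, -0.0811, 0.2519]
eef_rot: [-1.571, 0.001, -0.217]
force: [0.8, 0.8, -1.3]
grip_width: 0.0601
```

```bash
python3 snap.py 15 wrist
```

```text
15.38 [ 0.515  -0.0811  0.2519] [-1.5707e+00  1.1000e-03 -2.1750e-01] 0.0601 [ 0.77  0.8  -1.3 ] [-0.23  0.2   1.53  0.    1.41 -0.01]
```

View pics/wrist15.png

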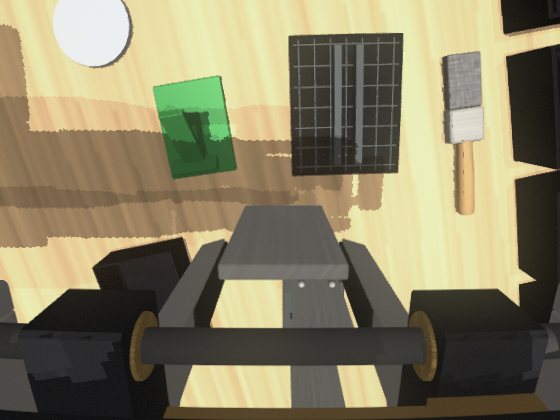

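Emit:
{"api": "step_arm", "payload": {
  "plan": [
    {"grip": 1,"slide": [0.0063,0,-0.03],"spin": 0},
    {"grip": 1,"slide": [0.0063,0,-0.03],"spin": 0},
    {"grip": 1,"slide": [0.0063,0,-0.03],"spin": 0},
    {"grip": 1,"slide": [0.0063,0,-0.03],"spin": 0},
    {"grip": 1,"slide": [0.0063,0,-0.03],"spin": 0},
    {"grip": 1,"slide": [0.0046,0,-0.022],"spin": 0},
    {"grip": 1,"slide": [0.002,0,-0.01],"spin": 0},
    {"grip": 1,"slide": [0.001,0,-0.004],"spin": 0},
    {"grip": 1,"slide": [0,0,0],"spin": 0},
    {"grip": 1,"slide": [0,0,0],"spin": 0},
    {"grip": 1,"slide": [0,0,0],"spin": 0}
  ]
}}

```text
time_s: 16.35
ee_pos: [0.5138, -0.2683, 0.2527]
eef_rot: [-1.571, -0.0, -0.217]
force: [-0.2, 0.3, -0.9]
grip_width: 0.0599
```

```bash
python3 snap.py 16 wrist side scene; python3 duo.py 16 150 80 130 170; python3 - <<'E'
from h import *
i=cv2.imread("pics/wrist16.png"); i=np.clip(i.astype(float)*1.3,0,255).astype(np.uint8)
crop(i,205,150,160,165,3.6,"pics/w16c.png")
E
```

```text
16.35 [ 0.5138 -0.2683  0.2527] [-1.5706e+00 -1.0000e-04 -2.1710e-01] 0.0599 [-0.19  0.27 -0.9 ] [-0.54  0.34  1.36  0.    1.44 -0.33]
```

View pics/c16.png

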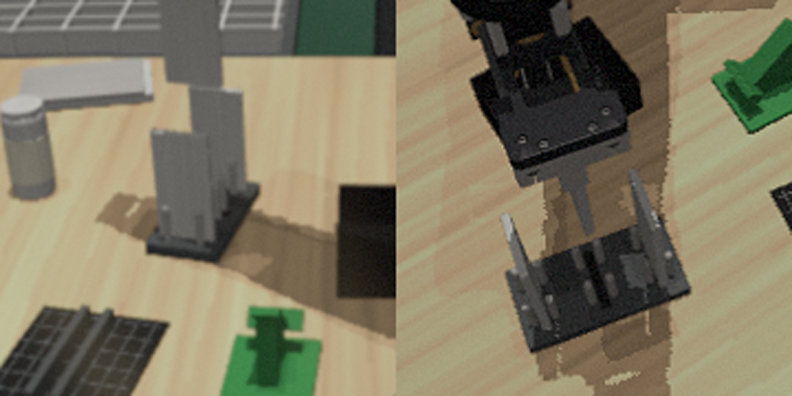

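View pics/w16c.png

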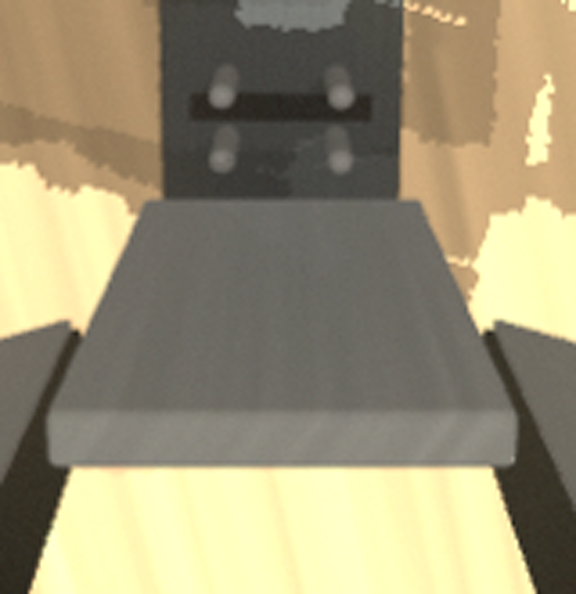

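This view shows the blank, the pins (crop (222,95), (341,95), (222,158), (341,158)) and the slot floor strip around (281,108). Fitting all of them from this view.

```bash
python3 - <<'E'
from tilt import *
import fit
k=lambda q:(np.array(q)+.5)/3.6-.5+[205,150]
P=[((-.03,.06,-.004),k((46,411))),((.03,.06,-.004),k((518,411))),((-.03,.06,.004),k((50,466))),((.03,.06,.004),k((514,466))),((-.03,-.06,-.004),k((147,201))),((.03,-.06,-.004),k((420,201)))]
tilt2(16,P)
c,o=pickle.load(open("pics/wrist16.pkl","rb"))
pts=[(-.018,.01),(.018,.01),(-.018,-.01),(.018,-.01)]
for z,q in ((.051,[(222,95),(341,95),(222,158),(341,158)]),):
    g=onz(c,np.array([k(a) for a in q]),z); print(g.round(4),g.mean(0).round(4), np.degrees(np.arctan2(*(g[1]-g[0]+g[3]-g[2])[1::-1])))
g=onz(c,np.array([k(a) for a in [(190,95),(372,95),(372,121),(190,121)]]),.015); print(g.round(4),g.mean(0).round(4))
E
```

```text
tilt deg 88.2 centre in tool 0.0006 0.0305 0.0008 res [[0.3, -0.4], [-0.1, -0.4], [0.0, 0.4], [0.2, 0.4], [-0.6, -0.0], [-0.2, -0.0]]
centre [ 0.5146 -0.2677  0.2221] foot [ 0.5142 -0.2696  0.1621] upper [ 0.515  -0.2659  0.2821]
[[ 0.4982 -0.2578  0.051 ]
 [ 0.5333 -0.2655  0.051 ]
 [ 0.4938 -0.2767  0.051 ]
 [ 0.5293 -0.2846  0.051 ]] [ 0.5137 -0.2711  0.051 ] -12.450002440855469
[[ 0.4849 -0.2612  0.015 ]
 [ 0.5436 -0.2742  0.015 ]
 [ 0.5419 -0.2827  0.015 ]
 [ 0.4829 -0.2697  0.015 ]] [ 0.5133 -0.272   0.015 ]
```

The foot is 1.5 mm off in tool z. I'll correct that and lower to just above the pins.

Emit:
{"api": "step_arm", "payload": {
  "plan": [
    {"grip": 1,"slide": [-0.0003,0.01,-0.002],"spin": 0.1},
    {"grip": 1,"slide": [0,0.02,0],"spin": 0},
    {"grip": 1,"slide": [0,0.02,0],"spin": 0},
    {"grip": 1,"slide": [0,0.02,0],"spin": 0},
    {"grip": 1,"slide": [0,0.018,0],"spin": 0},
    {"grip": 1,"slide": [0,0.01,0],"spin": 0},
    {"grip": 1,"slide": [0,0,0],"spin": 0},
    {"grip": 1,"slide": [0,0,0],"spin": 0},
    {"grip": 1,"slide": [0,0,0],"spin": 0}
  ]
}}

```text
time_s: 17.25
ee_pos: [0.5133, -0.2716, 0.1557]
eef_rot: [-1.571, -0.002, -0.22]
force: [0.2, -1.2, -1.0]
grip_width: 0.0599
```

```bash
python3 snap.py 17 wrist side scene; python3 duo.py 17 150 80 130 170; python3 - <<'E'
from h import *
i=cv2.imread("pics/wrist17.png"); i=np.clip(i.astype(float)*1.5,0,255).astype(np.uint8)
crop(i,205,140,160,165,3.6,"pics/w17c.png")
E
```

```text
17.25 [ 0.5133 -0.2716  0.1557] [-1.5713 -0.0016 -0.2202] 0.0599 [ 0.21 -1.25 -1.01] [-0.55  0.41  1.49 -0.    1.24 -0.33]
```

View pics/c17.png

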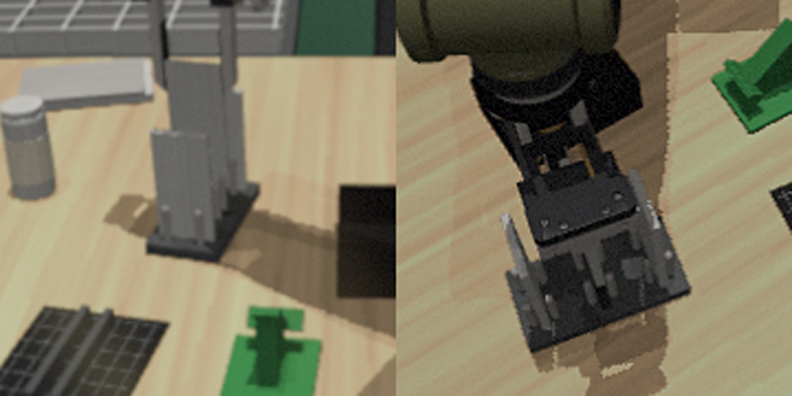

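View pics/w17c.png

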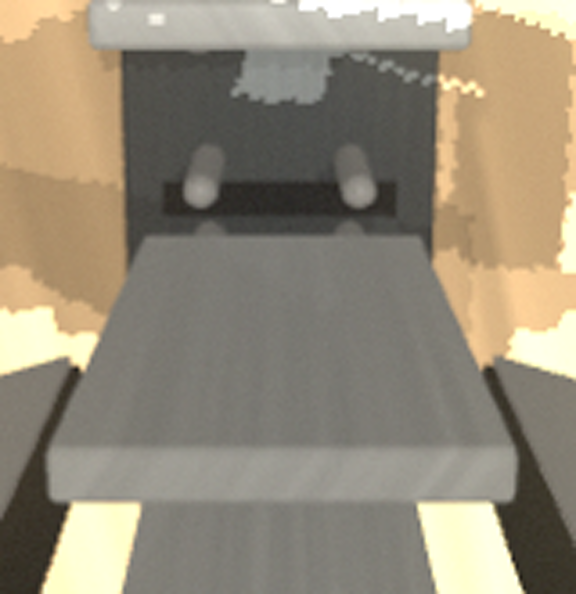

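Emit:
{"api": "step_arm", "payload": {
  "plan": [
    {"grip": 1,"slide": [0,0,0],"spin": 0},
    {"grip": 1,"slide": [0,0,0],"spin": 0},
    {"grip": 1,"slide": [0,0,0],"spin": 0}
  ]
}}

```text
time_s: 17.65
ee_pos: [0.5129, -0.2714, 0.1547]
eef_rot: [-1.571, -0.0, -0.22]
force: [-0.6, 0.4, -1.5]
grip_width: 0.0601
```

```bash
python3 snap.py 18 wrist; python3 - <<'E'
from tilt import *
i=cv2.imread("pics/wrist18.png"); i=np.clip(i.astype(float)*1.5,0,255).astype(np.uint8)
crop(i,205,140,160,165,3.6,"pics/w18c.png")
E
```

```text
17.65 [ 0.5129 -0.2714  0.1547] [-1.5709e+00 -3.0000e-04 -2.2030e-01] 0.0601 [-0.56  0.38 -1.54] [-0.55  0.41  1.49  0.    1.24 -0.33]
```

View pics/w18c.png

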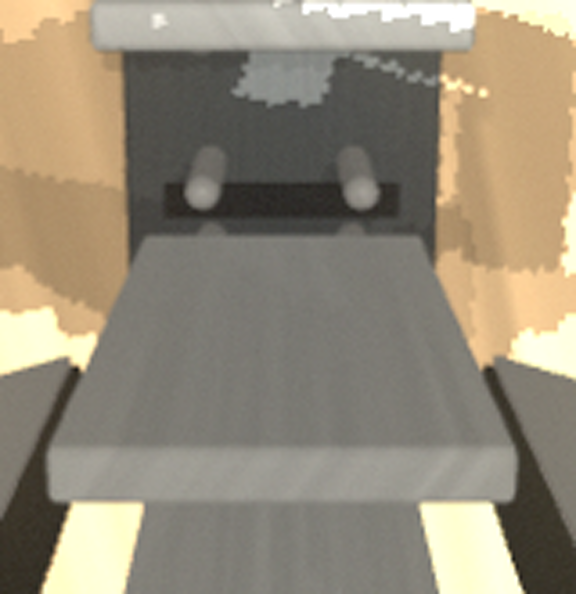

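```bash
python3 - <<'E'
from tilt import *
k=lambda q:(np.array(q)+.5)/3.6-.5+[205,140]
c,o=pickle.load(open("pics/wrist18.pkl","rb"))
P=[((-.03,.06,-.004),k((46,447))),((.03,.06,-.004),k((518,447))),((-.03,.06,.004),k((50,501))),((.03,.06,.004),k((514,501))),((-.03,-.06,-.004),k((147,237))),((.03,-.06,-.004),k((420,237)))]
tilt2(18,P)
a=o["eef_rot"][2]; M=np.array([[np.cos(a),np.sin(a)],[-np.sin(a),np.cos(a)]])
tl=lambda g:((g[:,:2]-o["ee_pos"][:2])@M.T).round(4).tolist()
print("pins",tl(onz(c,np.array([k((203,190)),k((360,190))]),.052)))
print("foot",tl(onz(c,np.array([k((147,237)),k((420,237))]),.0642)))
print("groove",tl(onz(c,np.array([k((164,184)),k((398,184)),k((398,216)),k((164,216))]),.015)))
E
```

```text
tilt deg 88.2 centre in tool 0.0007 0.0305 0.0008 res [[0.4, -0.5], [-0.1, -0.5], [0.0, 0.6], [0.2, 0.5], [-0.6, -0.0], [-0.2, -0.0]]
centre [ 0.5137 -0.2708  0.1242] foot [ 0.5133 -0.2727  0.0642] upper [ 0.5141 -0.2689  0.1842]
pins [[-0.0172, 0.0107], [0.0183, 0.0107]]
foot [[-0.0289, 0.0029], [0.0308, 0.0029]]
groove [[-0.0295, 0.004], [0.0303, 0.004], [0.0305, -0.0044], [-0.0297, -0.0044]]
```

The foot is 1.3 mm short of the slot centre in tool z. I'll correct it and lower into the slot.

Emit:
{"api": "step_arm", "payload": {
  "plan": [
    {"grip": 1,"slide": [-0.0005,0,0.0011],"spin": 0},
    {"grip": 1,"slide": [0,0,0],"spin": 0},
    {"grip": 1,"slide": [0,0.005,0],"spin": 0},
    {"grip": 1,"slide": [0,0.007,0],"spin": 0},
    {"grip": 1,"slide": [0,0.007,0],"spin": 0},
    {"grip": 1,"slide": [0,0.007,0],"spin": 0},
    {"grip": 1,"slide": [0,0.007,0],"spin": 0},
    {"grip": 1,"slide": [0,0.005,0],"spin": 0},
    {"grip": 1,"slide": [0,0.003,0],"spin": 0},
    {"grip": 1,"slide": [0,0.002,0],"spin": 0},
    {"grip": 1,"slide": [0,0,0],"spin": 0},
    {"grip": 1,"slide": [0,0,0],"spin": 0}
  ]
}}

```text
time_s: 18.7
ee_pos: [0.5127, -0.2703, 0.1117]
eef_rot: [-1.571, -0.0, -0.22]
force: [-0.4, -0.5, -1.3]
grip_width: 0.0601
```

```bash
python3 snap.py 19 wrist side scene; python3 duo.py 19 150 80 130 170; python3 - <<'E'
from tilt import *
i=cv2.imread("pics/wrist19.png"); i=np.clip(i.astype(float)*1.5,0,255).astype(np.uint8)
crop(i,205,140,160,165,3.6,"pics/w19c.png")
E
```

```text
18.7 [ 0.5127 -0.2703  0.1117] [-1.5709e+00 -2.0000e-04 -2.2020e-01] 0.0601 [-0.36 -0.51 -1.29] [-0.55  0.46  1.54 -0.    1.15 -0.33]
```

View pics/c19.png

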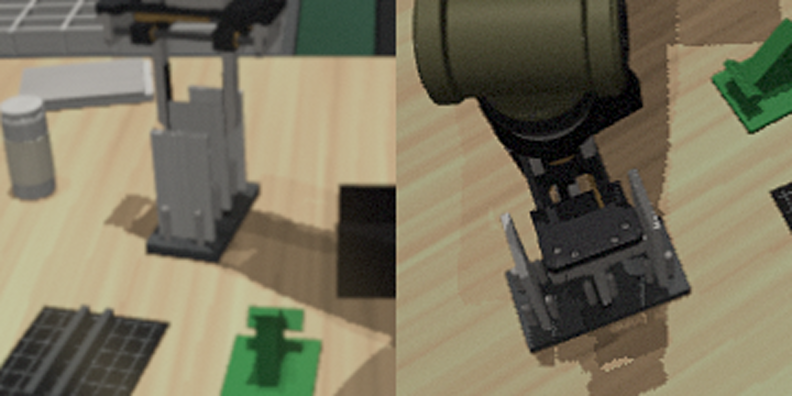

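View pics/w19c.png

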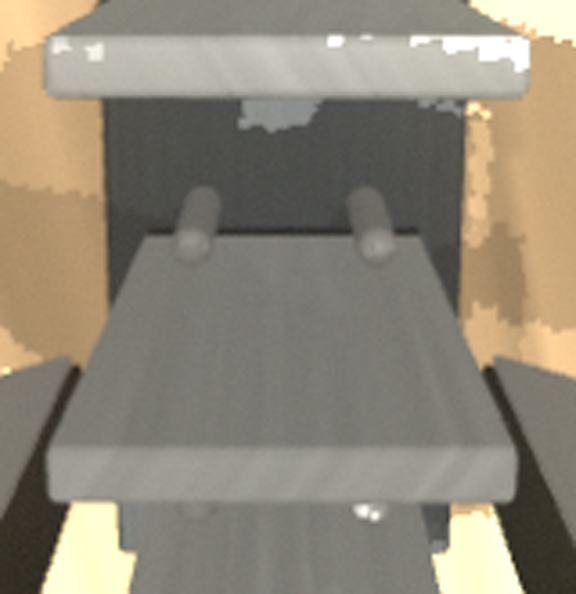

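The foot is between the pins, about 6 mm above the floor. Lowering gently.

Emit:
{"api": "step_arm", "payload": {
  "plan": [
    {"grip": 1,"slide": [0,0.001,0],"spin": 0},
    {"grip": 1,"slide": [0,0.001,0],"spin": 0},
    {"grip": 1,"slide": [0,0.001,0],"spin": 0},
    {"grip": 1,"slide": [0,0.001,0],"spin": 0},
    {"grip": 1,"slide": [0,0.0005,0],"spin": 0},
    {"grip": 1,"slide": [0,0,0],"spin": 0},
    {"grip": 1,"slide": [0,0,0],"spin": 0}
  ],
  "force": 6
}}

```text
time_s: 19.43
ee_pos: [0.5126, -0.2702, 0.107]
eef_rot: [-1.571, 0.0, -0.22]
force: [-0.8, -1.4, -2.1]
grip_width: 0.0597
```

Emit:
{"api": "step_arm", "payload": {
  "plan": [
    {"grip": 1,"slide": [0,0.0005,0],"spin": 0},
    {"grip": 1,"slide": [0,0.0005,0],"spin": 0},
    {"grip": 1,"slide": [0,0,0],"spin": 0},
    {"grip": 1,"slide": [0,0,0],"spin": 0}
  ]
}}

```text
time_s: 19.77
ee_pos: [0.5126, -0.2702, 0.106]
eef_rot: [-1.571, -0.0, -0.22]
force: [0.3, -1.2, -1.9]
grip_width: 0.0601
```

Emit:
{"api": "step_arm", "payload": {
  "plan": [
    {"grip": 1,"slide": [0,0.0005,0],"spin": 0},
    {"grip": 1,"slide": [0,0.0005,0],"spin": 0},
    {"grip": 1,"slide": [0,0,0],"spin": 0},
    {"grip": 1,"slide": [0,0,0],"spin": 0}
  ]
}}

```text
time_s: 20.1
ee_pos: [0.5126, -0.2702, 0.105]
eef_rot: [-1.571, -0.0, -0.22]
force: [0.0, -1.0, -1.5]
grip_width: 0.0598
```

Emit:
{"api": "step_arm", "payload": {
  "plan": [
    {"grip": 1,"slide": [0,0.0005,0],"spin": 0},
    {"grip": 1,"slide": [0,0.0005,0],"spin": 0},
    {"grip": 1,"slide": [0,0,0],"spin": 0},
    {"grip": 1,"slide": [0,0,0],"spin": 0}
  ]
}}

```text
time_s: 20.43
ee_pos: [0.5126, -0.2702, 0.104]
eef_rot: [-1.571, 0.0, -0.22]
force: [-0.3, -0.9, -1.1]
grip_width: 0.0597
```

```bash
python3 snap.py 20 wrist; python3 - <<'E'
from tilt import *
i=cv2.imread("pics/wrist20.png"); i=np.clip(i.astype(float)*1.5,0,255).astype(np.uint8)
crop(i,205,140,160,165,3.6,"pics/w20c.png")
a=cv2.cvtColor(cv2.imread("pics/wrist19.png"),6).astype(np.float32);b=cv2.cvtColor(cv2.imread("pics/wrist20.png"),6).astype(np.float32)
for r in ((222,262,220,280),(285,262,220,280)): pass
A=a[258:288,225:345];B=b[258:288,225:345]
print(cv2.phaseCorrelate(A,B))
E
```

```text
20.43 [ 0.5126 -0.2702  0.104 ] [-1.5707  0.     -0.2203] 0.0597 [-0.27 -0.88 -1.14] [-0.55  0.46  1.54  0.    1.14 -0.33]
((-0.4763693867124488, 0.008864804833123685), 0.5908146942986382)
```

View pics/w20c.png

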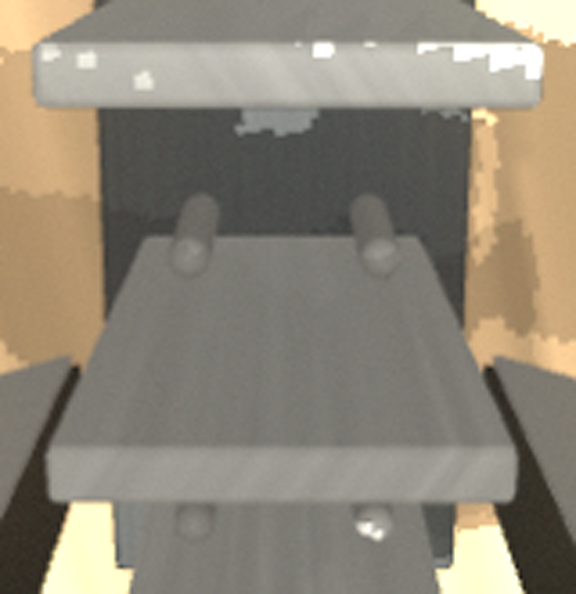

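No slip and no clear contact yet, so I'll continue in half-millimetre steps.

Emit:
{"api": "step_arm", "payload": {
  "plan": [
    {"grip": 1,"slide": [0,0.0005,0],"spin": 0},
    {"grip": 1,"slide": [0,0.0005,0],"spin": 0},
    {"grip": 1,"slide": [0,0,0],"spin": 0},
    {"grip": 1,"slide": [0,0,0],"spin": 0}
  ]
}}

```text
time_s: 20.82
ee_pos: [0.5127, -0.2703, 0.1035]
eef_rot: [-1.571, -0.001, -0.22]
force: [-1.5, 0.2, 5.7]
grip_width: 0.06
```

Emit:
{"api": "step_arm", "payload": {
  "plan": [
    {"grip": 1,"slide": [0,0.0005,0],"spin": 0},
    {"grip": 1,"slide": [0,0,0],"spin": 0},
    {"grip": 1,"slide": [0,0,0],"spin": 0}
  ]
}}

```text
time_s: 21.07
ee_pos: [0.5128, -0.2703, 0.1031]
eef_rot: [-1.571, -0.001, -0.22]
force: [-2.6, -0.5, 7.2]
grip_width: 0.0599
```

Contact: the force rises to +6–7 N at TCP z .103, so it is on the floor. I'll ease the grip so the end sits flat, then check the centring before release.

Emit:
{"api": "step_arm", "payload": {
  "plan": [
    {"grip": 1,"slide": [0,-0.0005,0],"spin": 0},
    {"grip": 1,"slide": [0,0,0],"spin": 0},
    {"grip": 1,"slide": [0,0,0],"spin": 0},
    {"grip": 1,"slide": [0,0,0],"spin": 0}
  ],
  "force": 3
}}

```text
time_s: 21.4
ee_pos: [0.5127, -0.2702, 0.1032]
eef_rot: [-1.571, -0.0, -0.22]
force: [-0.9, -0.4, 4.5]
grip_width: 0.0599
```

```bash
python3 snap.py 21 wrist; python3 - <<'E'
from tilt import *
i=cv2.imread("pics/wrist21.png"); i=np.clip(i.astype(float)*1.5,0,255).astype(np.uint8)
crop(i,205,140,160,165,3.6,"pics/w21c.png")
E
```

```text
21.4 [ 0.5127 -0.2702  0.1032] [-1.5708e+00 -2.0000e-04 -2.2020e-01] 0.0599 [-0.92 -0.44  4.48] [-0.55  0.47  1.54  0.    1.13 -0.33]
```

View pics/w21c.png

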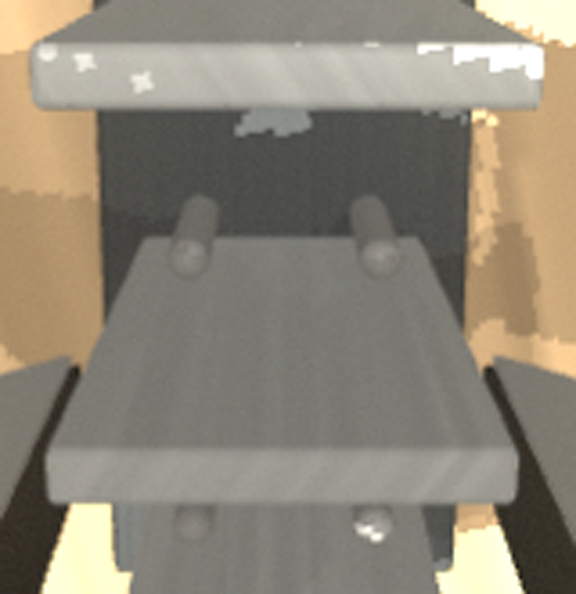

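```bash
cat > cen.py <<'E'
from tilt import *
k=lambda q:(np.array(q)+.5)/3.6-.5+[205,140]
c,o=pickle.load(open("pics/wrist21.pkl","rb"))
P=[((-.03,.06,-.004),k((46,448))),((.03,.06,-.004),k((518,448))),((-.03,.06,.004),k((50,502))),((.03,.06,.004),k((514,502))),((-.03,-.06,-.004),k((147,237))),((.03,-.06,-.004),k((420,237)))]
tilt2(21,P)
a=o["eef_rot"][2]; M=np.array([[np.cos(a),np.sin(a)],[-np.sin(a),np.cos(a)]])
tl=lambda g:((g[:,:2]-o["ee_pos"][:2])@M.T).round(4).tolist()
print("pins",tl(onz(c,np.array([k((190,256)),k((381,257)),k((194,520)),k((374,523))]),.051)))
print("nbr top",tl(onz(c,np.array([k((33,43)),k((543,43)),k((541,106)),k((36,106))]),.135)))
print("own top",tl(onz(c,np.array([k((46,448)),k((518,448)),k((514,502)),k((50,502))]),.135)))
s=np.array([.5136,-.271]); print("slot est",tl(np.array([[*s,0]])))
E
python3 cen.py
```

```text
tilt deg 88.2 centre in tool 0.0006 0.0305 0.0007 res [[0.4, -0.5], [-0.1, -0.5], [0.0, 0.6], [0.2, 0.5], [-0.6, -0.0], [-0.2, -0.0]]
centre [ 0.5135 -0.2696  0.0726] foot [ 0.5131 -0.2714  0.0127] upper [ 0.5139 -0.2678  0.1326]
pins [[-0.0167, 0.0092], [0.0193, 0.009], [-0.017, -0.0455], [0.019, -0.0462]]
nbr top [[-0.0281, 0.058], [0.0307, 0.058], [0.0308, 0.0506], [-0.0281, 0.0506]]
own top [[-0.029, 0.0075], [0.0302, 0.0074], [0.0301, -0.0], [-0.0289, 0.0]]
slot est [[0.001, -0.0006]]
```

The foot is centred (−1.1 mm against slot −0.8 mm in tool z), but the top leans about 1.8°. I'll straighten it with a 3 mm shift about the foot.

Emit:
{"api": "step_arm", "payload": {
  "plan": [
    {"grip": 1,"slide": [0.0003,0,-0.0011],"spin": 0},
    {"grip": 1,"slide": [0,0,-0.0011],"spin": 0},
    {"grip": 1,"slide": [0,0,-0.0011],"spin": 0},
    {"grip": 1,"slide": [0,0,0],"spin": 0},
    {"grip": 1,"slide": [0,0,0],"spin": 0},
    {"grip": 1,"slide": [0,0,0],"spin": 0}
  ]
}}

```text
time_s: 21.95
ee_pos: [0.5121, -0.2735, 0.1029]
eef_rot: [-1.571, 0.0, -0.22]
force: [-0.8, 0.3, 0.4]
grip_width: 0.0602
```

```bash
python3 snap.py 22 wrist; python3 - <<'E'
from tilt import *
i=cv2.imread("pics/wrist22.png"); i=np.clip(i.astype(float)*1.5,0,255).astype(np.uint8)
crop(i,205,140,160,165,3.6,"pics/w22c.png")
E
```

```text
21.95 [ 0.5121 -0.2735  0.1029] [-1.5708e+00  4.0000e-04 -2.2030e-01] 0.0602 [-0.79  0.26  0.42] [-0.55  0.47  1.54 -0.    1.13 -0.33]
```

View pics/w22c.png

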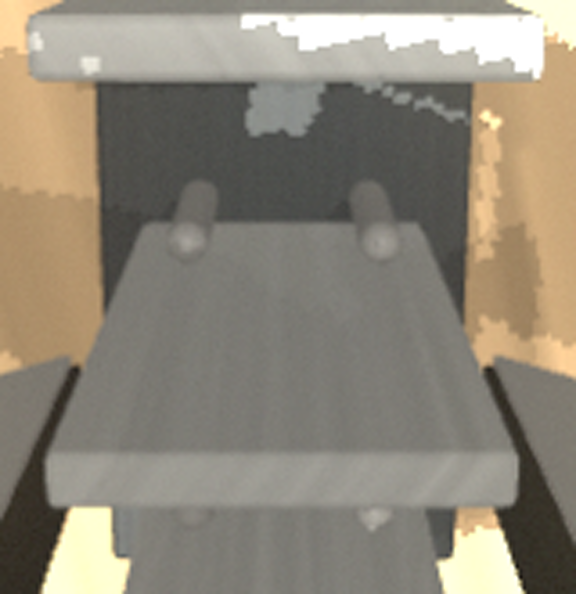

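```bash
cat > cen2.py <<'E'
from tilt import *
k=lambda q:(np.array(q)+.5)/3.6-.5+[205,140]
c,o=pickle.load(open("pics/wrist22.pkl","rb"))
P=[((-.03,.06,-.004),k((46,453))),((.03,.06,-.004),k((518,453))),((-.03,.06,.004),k((50,506))),((.03,.06,.004),k((514,506))),((-.03,-.06,-.004),k((146,223))),((.03,-.06,-.004),k((420,223)))]
tilt2(22,P)
a=o["eef_rot"][2]; M=np.array([[np.cos(a),np.sin(a)],[-np.sin(a),np.cos(a)]])
tl=lambda g:((g[:,:2]-o["ee_pos"][:2])@M.T).round(4).tolist()
print("pins",tl(onz(c,np.array([k((188,240)),k((381,241))]),.051)))
print("nbr top",tl(onz(c,np.array([k((28,14)),k((545,14)),k((543,79)),k((31,79))]),.135)))
print("own top",tl(onz(c,np.array([k((46,453)),k((518,453)),k((514,506)),k((50,506))]),.135)))
E
python3 cen2.py
```

```text
tilt deg 90.0 centre in tool 0.0006 0.0304 0.0021 res [[0.3, -0.5], [-0.1, -0.5], [0.1, 0.6], [0.1, 0.6], [-0.5, -0.0], [-0.1, -0.0]]
centre [ 0.5131 -0.2716  0.0724] foot [ 0.5131 -0.2716  0.0124] upper [ 0.5131 -0.2716  0.1324]
pins [[-0.017, 0.0124], [0.0191, 0.0122]]
nbr top [[-0.0285, 0.0613], [0.0307, 0.0613], [0.0309, 0.0539], [-0.0285, 0.0539]]
own top [[-0.029, 0.0069], [0.0302, 0.0069], [0.0301, -0.0004], [-0.0289, -0.0004]]
```

Now it is vertical (90.0°) and centred to about 0.5 mm against the pins and the neighbour. Releasing.

Emit:
{"api": "step_arm", "payload": {
  "plan": [
    {"grip": 0.2,"slide": [0,0,0],"spin": 0},
    {"grip": -0.1,"slide": [0,0,0],"spin": 0},
    {"grip": -0.4,"slide": [0,0,0],"spin": 0},
    {"grip": -0.5,"slide": [0,0,0],"spin": 0},
    {"grip": -0.7,"slide": [0,0,0],"spin": 0},
    {"grip": -0.7,"slide": [0,0,0],"spin": 0}
  ]
}}

```text
time_s: 22.5
ee_pos: [0.5122, -0.2735, 0.1031]
eef_rot: [-1.571, -0.0, -0.22]
force: [-0.1, -0.3, 0.5]
grip_width: 0.0785
```

```bash
python3 snap.py 23 wrist; python3 - <<'E'
from tilt import *
i=cv2.imread("pics/wrist23.png"); i=np.clip(i.astype(float)*1.5,0,255).astype(np.uint8)
crop(i,205,140,160,165,3.6,"pics/w23c.png")
E
```

```text
22.5 [ 0.5122 -0.2735  0.1031] [-1.5708 -0.     -0.2202] 0.0785 [-0.07 -0.28  0.54] [-0.55  0.47  1.54  0.    1.13 -0.33]
```

View pics/w23c.png

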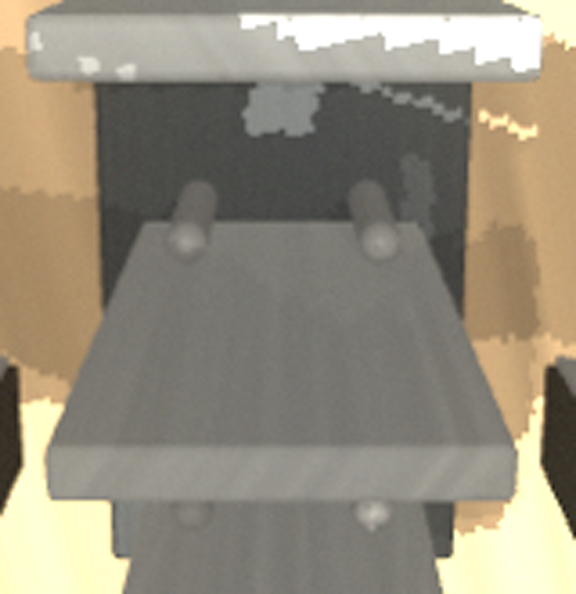

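It stands free, with the fingers clear on both sides. Retreating straight up.

Emit:
{"api": "step_arm", "payload": {
  "plan": [
    {"grip": -0.9,"slide": [0,0,0],"spin": 0},
    {"grip": -0.9,"slide": [0,-0.005,0],"spin": 0},
    {"grip": -0.9,"slide": [0,-0.01,0],"spin": 0},
    {"grip": -0.9,"slide": [0,-0.02,0],"spin": 0},
    {"grip": -0.9,"slide": [0,-0.025,0],"spin": 0},
    {"grip": -0.9,"slide": [0,-0.025,0],"spin": 0},
    {"grip": -0.9,"slide": [0,-0.025,0],"spin": 0},
    {"grip": -0.9,"slide": [0,-0.025,0],"spin": 0},
    {"grip": -0.9,"slide": [0,-0.015,-0.01],"spin": 0},
    {"grip": -0.9,"slide": [0,0,-0.03],"spin": 0},
    {"grip": -0.9,"slide": [0,0,-0.03],"spin": 0},
    {"grip": -0.9,"slide": [0,0,-0.02],"spin": 0},
    {"grip": -0.9,"slide": [0,0,0],"spin": 0},
    {"grip": -0.9,"slide": [0,0,0],"spin": 0},
    {"grip": -0.9,"slide": [0,0,0],"spin": 0}
  ]
}}

```text
time_s: 23.8
ee_pos: [0.4927, -0.3607, 0.2536]
eef_rot: [-1.571, -0.0, -0.22]
force: [0.1, -0.1, -0.4]
grip_width: 0.0895
```

```bash
python3 snap.py 24 wrist side scene; python3 duo.py 24 150 80 130 170; python3 - <<'E'
from h import *
crop(cv2.imread("pics/wrist24.png"),205,20,160,200,3,"pics/w24c.png")
E
```

```text
23.8 [ 0.4927 -0.3607  0.2536] [-1.5708e+00 -4.0000e-04 -2.2010e-01] 0.0895 [ 0.1  -0.15 -0.43] [-0.69  0.41  1.26  0.    1.47 -0.47]
```

View pics/c24.png

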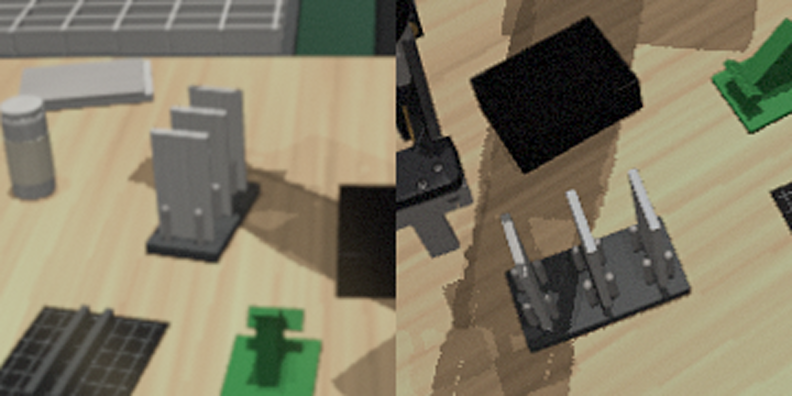

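View pics/w24c.png

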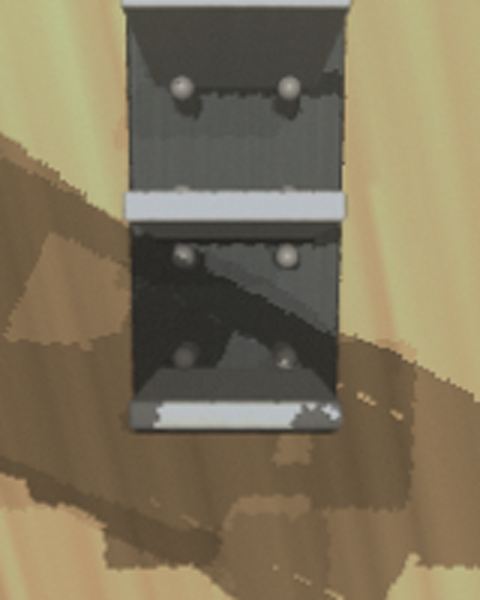

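All three blanks stand upright and parallel. One last numeric check of the placing and the neighbours, then I hand in.

```bash
python3 - <<'E'
from tilt import *
k=lambda q:(np.array(q)+.5)/3-.5+[205,20]
c,o=pickle.load(open("pics/wrist24.pkl","rb"))
a=np.radians(-12.55); M=np.array([[np.cos(a),np.sin(a)],[-np.sin(a),np.cos(a)]]); s=np.array([.5136,-.271])
f=lambda g:((g[:,:2]-s)@M.T).round(4)
for n,q in (("own",[(125,192),(346,192),(345,220),(127,220)]),("std -y",[(132,402),(341,402),(340,430),(133,430)])):
    g=f(onz(c,np.array([k(p) for p in q]),.135)); print(n,g.mean(0),g.tolist())
S=cv2.imread("pics/scene0.png").astype(int);T=cv2.imread("pics/scene24.png").astype(int)
from station import hand_in
print(hand_in())
E
```

```text
own [0.000125 0.000825] [[-0.0295, 0.0045], [0.0296, 0.0044], [0.0295, -0.0028], [-0.0291, -0.0028]]
std -y [ 0.00025  -0.055625] [[-0.0289, -0.0517], [0.0294, -0.0517], [0.0293, -0.0596], [-0.0288, -0.0595]]
the job is handed in; nothing more can be done
None
```

The job is handed in after about 24 s of the 64 s allowed. The report gives no verdict, but my own checks found nothing wrong.

1. **Leaning on the rest:** I gripped the blank across its width and let it pivot in the pads until it hung down. I then set its foot in the corner of the grey rest, swung it back onto the bed and let go. It leaned at 44°, with its centre within about 2 mm of the ideal place.
2. **Standing in the rack:** I took it again about 12 mm below its upper edge, swung it upright about its foot and carried it to the middle slot. I lowered it in steps until it touched the floor at about 7 N. It leaned about 1.8° there, so I straightened it to 90.0° before releasing.

**Final checks:**
- **Blank:** its top is within 0.1 mm of the slot centre along the slot and 0.8 mm across it.
- **Blanks already in the rack:** the one I measured is within about 0.6 mm of its slot line; the other I checked only by eye. Both stand upright.
- **Robot:** the arm is clear of everything.

**What disagreed or failed:**
- The camera estimates of height were about 2 mm low at the slot, so I relied on the contact force there.
- The blank did not droop at the first grip of 6 N, so I eased it to 3 N.
- My first move call was refused for missing keys and nothing moved.

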